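# Load the specimen tray

## Task

Load the steel tray for the next test run: stand the small square block, the stick and the solid round core flat on the tray floor, each inside the frame of its own shape, and press the probe down into the two spring clips on the tray's rail until it snaps fully home, its sleeve between the clips. Leave the large block and the drilled core where they lie.

Things in the scene. Friction and masses are not known exactly. Their poses are not given: they have to be found in the camera images.
- block_mid (a point): small square block of charred wood, 44 x 44 mm and 32 mm tall (brown wood below, black cracked char on top), loose on the bench; point at its centre, half-way up; x and y along its sides, z up. Goes into the square frame. About 45 g.
- stick_mid (a point): oblong stick of charred wood, 76 mm long (its y), 24 mm wide (its x), 32 mm tall, loose; point at its centre, half-way up. Goes into the long frame, either way round. About 40 g.
- core_mid (a point): solid round core of charred wood, standing upright, 44 mm diameter, 32 mm tall, no hole, loose; point at its centre, half-way up. Goes into the round frame. About 35 g.
- probe_mid (a point): probe: a steel rod 12 mm in diameter and 120 mm long (its y), one end pointed, with a square black grip sleeve 16 x 16 mm and 30 mm long round its middle, lying loose on the bench on the sleeve's flat; point at the centre of rod and sleeve, 8 mm above the bench. Goes into the spring clips, either way round. About 70 g.
- big_block_mid (a point): look-alike: large square block of charred wood, 66 x 66 mm and 32 mm tall, loose; point at its centre. Stays where it lies.
- drilled_core_mid (a point): look-alike: round core of charred wood with a 22 mm hole bored down through it, 44 mm diameter, 32 mm tall, loose; point at its centre. Stays where it lies.
- square_frame: square frame of black plastic fixed to the tray floor: inside 60 x 60 mm, walls 3 mm thick and 8 mm high; origin at its middle on the tray floor, which lies 4 mm above the bench; axes parallel to the tray's. The three frames stand in a row along the tray's y, 85 mm apart, in any order.
- long_frame: oblong frame of black plastic fixed to the tray floor: inside 92 mm long (its x, at right angles to the clip rail) and 40 mm wide (its y), walls 3 mm thick, 8 mm high; origin at its middle on the tray floor, 4 mm above the bench. The steel tray is fixed, 180 mm (x) by 260 mm (y), its rim 12 mm high.
- round_frame: ring of black plastic fixed to the tray floor: inside 60 mm diameter, wall 3 mm thick and 8 mm high; origin at its middle on the tray floor, 4 mm above the bench.
- clip_rail (a point): two slippery steel spring clips on the tray's rail. Point: probe centre when home, 40 mm above the bench, midway between the clips (12 mm wide, 40 mm either side along y, the rail). x: across, to the frame row 90 mm off. Mouths open up: lips 29 mm apart, 60 mm above the bench; throat 9 mm, 5 mm above the point. Push the level rod straight down to its seats; it snaps past at 5 to 8 N. 26 mm free below the point.

How it is judged:
By the outcome, as a careful person would: the job done as asked, in the order asked, and still so for the second after the job is handed in, with the robot touching nothing.
It also fails if it takes over 112 s, if anything falls off the work surface, if the arm or the gripper's body presses on something with over 40 N, if the wrist force passes 120 N, or if a joint passes its speed limit or range.

## Robot

A 6-joint arm with a two-finger parallel gripper is mounted at the origin on the work surface. World frame = base frame: x ahead of the robot, y to its left, z up, the work surface at z = 0. Lengths are in mm, angles in rad, forces in N, time in s.
With the tool pointing down it reaches from about 350 to 875 mm from the base axis. Payload 4.2 kg.
Tool frame: the origin (TCP) lies where the fingers leave the gripper's body, on its centre line; the fingertips stand 73 mm ahead of it and the grasp point (between the pads) lies 54 mm ahead of it; z points along the fingers, y is the direction in which the jaws open and shut (so a half turn about z gives the same grasp; the last joint's range is limited). The gripper opens to 85 mm and grips with 20 to 120 N. Pads are 22 mm wide; open, the fingers measure 114 mm over their backs; the gripper's body (76 mm by 85 mm) begins 54 mm behind the grasp point. The pads swing forward as they close: fully open they stand 13 mm farther back than shut.
Start: joints at [1.366, 0.385, 0.008, 0, -1.194, -0.259], TCP at [279.56, 558.968, 303.912] pointing down, gripper open.
Joint ranges: [-3.14, 3.14], [-1.21, 2.06], [-1.07, 1.41], [-3.16, 2.05], [-2.99, -0.16], [-3.1, 3.1]. Speed limits (rad/s): [2.79, 2.79, 3.14, 3.14, 3.14, 3.14].

## Interface

Orientations are given as a unit quaternion [x, y, z, w].
In Python, from bench import arm gives the robot as it stands.
- The arm moves only by the tool apply_moves, never from a script. Its argument "increments" is a list that holds one entry, the list of rows, each a list of 7 numbers: the shift along the tool's x, y, z scaled (see below), then the turn, a rotation vector about the tool's x, y, z scaled (see below), then the gripper's target within -1 to 1 (fully open at 1, half-way at 0, shut at -1). A call has 1 to 10 rows; each row is the pose to reach, as a shift and turn from the pose commanded when the call began, along the tool's axes at that moment; what a row does not reach only later rows make up. The controller multiplies each number of a shift by 100 mm and each number of a turn by 0.5 rad. A row lasts 1/10 s, in which the tool goes at most 50 mm and 8.59 degrees, less where a joint would pass 70% of its speed; a pose out of reach is approached as far as the arm can. A call with a number of a shift or a turn outside -1 to 1 is refused whole. A call with a gripper value outside its range is refused whole. The fingers move at their own pace and stop on an object; the grip force is fixed at half the most. Time passes only in rows, so rows that repeat a pose let the fingers close. It gives the time, the measured TCP pose, the force and the opening at its end, in the units of the state.
- arm.read_state(): the state, without advancing time (a new reading comes with each control period).
- arm.get_image(name): name is "scene" or "top" or "wrist"; returns a dict with "img" (420x560x3 uint8, red, green, blue), "fx", "fy", "cx", "cy" (pixels), "k1" (the pictures are not rectified: a ray, as slopes to the right and down, at radius r is drawn at 1 + k1 r^2 times it, then the intrinsics apply), "pose" (4x4, takes a point from camera to world coordinates). Camera axes: x right, y up, looking along -z (the intrinsics and any distortion apply to the point x, -y, -z); pixel columns grow to the right and rows downward; lengths in mm; the calibration is good to about 2 mm. A picture is of the moment at which its call begins. There is no depth.
- arm.job_done(): hands the job in, once; it reports no verdict.
Trained networks look in a picture, given as the dict that the camera call returned (one of the last four; its "shot" number tells which), for a name from the list of things; names that differ only in an ending like _2 or _b are one class to them, and where a whole thing is asked for, a point or a joint stands for the part that bears it (a point fixed in the world has none). Each returns a list of dicts, best first, with "conf" (0 to 1); they miss things now and then, are a little off and sometimes report something else, mostly with a low value. They report only what shows in the picture. A call takes as long as a camera call.
- arm.outline_of(label, picture): "pixels" (420x560 bool, what is visible of it) and "box" ([centre column, centre row, width, height] in pixels, round what is visible of it).
- arm.mark_of(label, picture): "at" ([column, row] in pixels: a listed point, or the origin of a listed thing).
The state is a dict: "clock": time; "joints": joint angles; "joint_vel": joint speeds; "joint_efforts": joint torques, N m; "position": TCP position; "ee_rot": TCP orientation; "contact_force": force on the tool from outside, world axes, zero at the start; "wrist_torque": the same for the moment, N m; "gripper_width": finger opening in mm.
Only numpy, scipy, OpenCV 4.12 (cv2) and the standard library are available. Lean on these libraries where they do the work, as an engineer would, in place of code of your own. Each camera call takes 0.05 s, during which the arm holds its last target.

## Working session

There is one attempt and no reset: what is moved stays moved. The work goes in short steps, Python scripts to look and compute and a tool call to move; the robot and the scene stay as the last step left them, time stands still between calls to the robot, and variables do not carry over. Pictures are saved under pics/ and viewed, and the job is handed in when it is done.

Besides the shell and the picture viewer there is one more tool, called after "Call:" by a JSON object that holds its "op" and its "data". apply_moves: Moves the arm, as the interface text tells. Shifts and turns lie within -1 to 1; 1 stands for 100 mm of shift or 0.5 rad of turn. Its arguments: {"type":"object","properties":{"increments":{"type":"array"}},"required":["increments"]}

```bash
ls; mkdir -p pics; cat > h.py <<'E'
import numpy as np, cv2
from bench import arm
def shot(n,save=None):
    p=arm.get_image(n)
    if save: cv2.imwrite('pics/'+save+'.png',p['img'][:,:,::-1])
    return p
def ray(p,uv):
    x=(uv[0]-p['cx'])/p['fx'];y=(uv[1]-p['cy'])/p['fy']
    rd=np.hypot(x,y);r=rd
    for _ in range(30): r=rd/(1+p['k1']*r*r)
    s=r/rd if rd>0 else 1
    T=np.array(p['pose']);d=T[:3,:3]@np.array([x*s,-y*s,-1.]);return T[:3,3],d
def onz(p,uv,z):
    o,d=ray(p,uv);return (o+d*(z-o[2])/d[2])
def proj(p,P):
    T=np.array(p['pose']);c=T[:3,:3].T@(np.array(P,float)-T[:3,3]);x=c[0]/-c[2];y=-c[1]/-c[2]
    f=1+p['k1']*(x*x+y*y);return np.array([x*f*p['fx']+p['cx'],y*f*p['fy']+p['cy']])
E
python3 - <<'E'
from h import *
for n in ['scene','top','wrist']:
    p=shot(n,n+'0'); print(n,p['fx'],p['cx'],p['cy'],p['k1'],np.round(p['pose'],3).tolist())
    for l,z in [('block_mid',16),('stick_mid',16),('core_mid',16),('probe_mid',8),('big_block_mid',16),('drilled_core_mid',16),('square_frame',4),('long_frame',4),('round_frame',4),('clip_rail',40)]:
        for m in arm.mark_of(l,p)[:2]: print(l,round(m['conf'],2),np.round(m['at'],1),np.round(onz(p,m['at'],z)[:2],1))
print(arm.read_state())
E
```

```text
pics
scene 482.6269792635675 281.45053832072915 209.6454157814825 -0.01340257948587034 [[-0.468, -0.774, 0.427, 957.45], [0.883, -0.407, 0.231, 231.137], [-0.005, 0.485, 0.874, 910.256], [0.0, 0.0, 0.0, 1.0]]
block_mid 0.58 [132.2 160. ] [ 564.9 -363.5]
stick_mid 0.92 [174.3 197. ] [ 601.3 -224.5]
stick_mid 0.42 [378.2 224.1] [457.8 188.8]
core_mid 0.75 [272.1 162.5] [424.2 -80.8]
probe_mid 0.71 [212.9 143.3] [ 436.  -230.8]
big_block_mid 0.55 [160.3 120.3] [ 441.1 -373.1]
drilled_core_mid 0.94 [234.2 217.4] [584.  -84.8]
square_frame 0.5 [329.5 257.2] [567.6 129.6]
long_frame 0.82 [370.  269.3] [553.6 212.8]
round_frame 0.67 [415.5 284.1] [540.7 304.7]
round_frame 0.19 [132. 161.] [ 562.1 -370.2]
clip_rail 0.56 [380.  224.9] [471.2 193.9]
top 482.0898477251234 283.9229250730146 205.48021204810297 -0.014815928514037248 [[-0.0, 0.977, -0.213, 272.973], [-1.0, 0.0, 0.0, 4.468], [0.0, 0.213, 0.977, 1211.416], [0.0, 0.0, 0.0, 1.0]]
block_mid 0.57 [426.5 190.6] [ 572.4 -360.8]
stick_mid 0.69 [374.2 176. ] [ 611.1 -228.3]
core_mid 0.64 [316.7 245.1] [432.3 -77.7]
probe_mid 0.65 [373.7 245.
[... 588 characters left out ...]
{'clock': 1.65, 'joints': array([ 1.36559066e+00,  3.84687739e-01,  7.87966056e-03, -1.19082309e-06,
       -1.19399557e+00, -2.58583100e-01]), 'joint_vel': array([ 0.00141563,  0.00142717,  0.00154901, -0.0005959 ,  0.00026986,
        0.00019731]), 'joint_efforts': array([ 9.48397610e-04, -3.92086458e+01,  1.88614655e+01,  4.19068560e+00,
       -3.57113304e-04,  6.05535547e-06]), 'position': array([279.56318567, 558.95753962, 303.91133028]), 'ee_rot': array([ 9.73232721e-01, -2.29821823e-01, -4.55743421e-07,  3.67462722e-06]), 'contact_force': array([ 0.18840125, -0.10485487,  0.01389594]), 'wrist_torque': array([-0.03499828, -0.04680211, -0.00214602]), 'gripper_width': 85.28072269191074}
```

View pictures.

View pics/scene0.png

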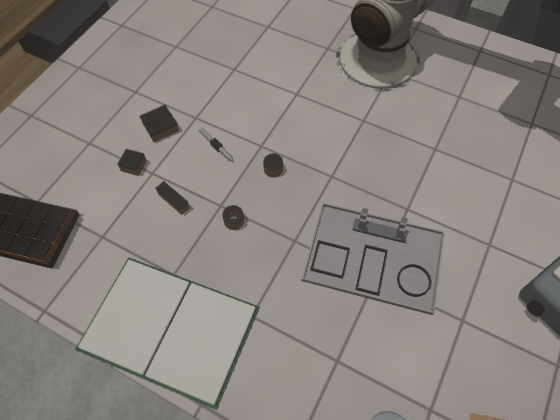

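View pics/top0.png

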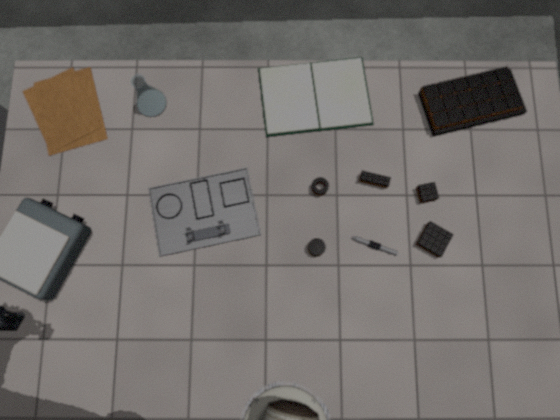

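View pics/wrist0.png

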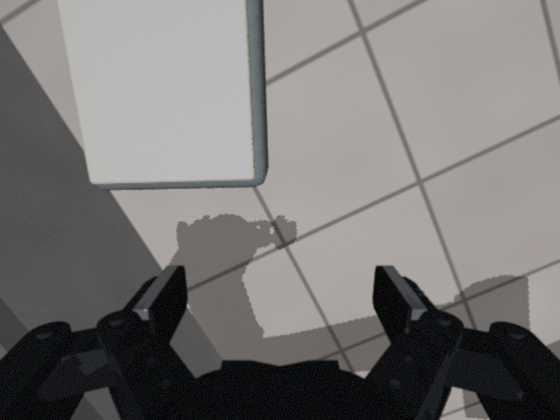

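The scene and top views show everything: the objects sit on the right (y<0) and the tray on the left at (530, 220), yawed about 0.2 rad. The two cameras differ by about 8 mm, so I'll refine with the wrist camera, tray first.

Call:
{"op": "apply_moves", "data": {"increments": [[[0.43,0.25,0,0,0,0,1],[0.86,0.49,0,0,0,0,1],[0.86,0.49,0,0,0,0,1]]]}}

```text
clock: 1.95
position: [336.5, 472.8, 304.4]
ee_rot: [0.973, -0.232, 0.0, 0.001]
contact_force: [0.3, 0.2, 0.8]
gripper_width: 85.5
```

Call:
{"op": "apply_moves", "data": {"increments": [[[0.43,0.25,0,0,0,0,1],[0.86,0.49,0,0,0,0,1],[0.86,0.49,0,0,0,0,1]]]}}

```text
clock: 2.25
position: [391.4, 390.7, 304.3]
ee_rot: [0.973, -0.232, 0.0, 0.0]
contact_force: [-0.3, 0.6, 0.6]
gripper_width: 85.3
```

Call:
{"op": "apply_moves", "data": {"increments": [[[0.43,0.25,0,0,0,0,1],[0.86,0.49,0,0,0,0,1],[0.86,0.49,0,0,0,0,1]]]}}

```text
clock: 2.55
position: [446.3, 308.8, 304.1]
ee_rot: [0.973, -0.232, 0.0, 0.0]
contact_force: [0.3, 0.1, -0.0]
gripper_width: 85.7
```

Call:
{"op": "apply_moves", "data": {"increments": [[[0.43,0.25,0,0,0,-0.25,1],[0.86,0.49,0,0,0,-0.5,1],[0.86,0.49,0,0,0,-0.75,1],[0.86,0.49,0,0,0,-1,1],[0.86,0.49,0,0,0,-1,1],[0.86,0.49,0,0,0,-1,1]]]}}

```text
clock: 3.15
position: [499.4, 230.5, 303.9]
ee_rot: [1.0, 0.017, 0.0, -0.0]
contact_force: [-0.2, -0.8, 0.4]
gripper_width: 85.2
```

```bash
python3 - <<'E'
from h import *
p=shot('wrist','w1')
for l,z in [('square_frame',4),('long_frame',4),('round_frame',4),('clip_rail',40)]:
    for m in arm.mark_of(l,p)[:2]: print(l,round(m['conf'],2),np.round(m['at'],1),np.round(onz(p,m['at'],z)[:2],1))
import pickle; pickle.dump(p,open('w1.pkl','wb'))
E
```

```text
clip_rail 0.69 [310.1 222.9] [462.  195.2]
```

View pics/w1.png

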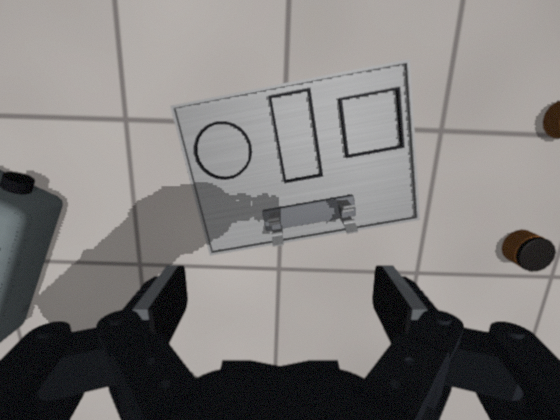

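```bash
cat > fit.py <<'E'
from h import *
from scipy.optimize import minimize
def rectpts(a,b,n=25):
    t=np.linspace(-1,1,n);return np.vstack([np.c_[t*a,0*t+b],np.c_[t*a,0*t-b],np.c_[0*t+a,t*b],np.c_[0*t-a,t*b]])
th=np.linspace(0,2*np.pi,80,endpoint=False)
def wall(fs,order=(-85,0,85)):
    q=[]
    q.append(rectpts(31.5,31.5)+[0,order[0]]);q.append(rectpts(47.5,21.5)+[0,order[1]]);q.append(31.5*np.c_[np.cos(th),np.sin(th)]+[0,order[2]])
    return np.vstack(q)
def fit_tray(p,x0,zs=(12.,)):
    g=cv2.GaussianBlur(cv2.cvtColor(p['img'],cv2.COLOR_RGB2GRAY),(0,0),1.2).astype(np.float32)
    W=wall(None)
    def pts(v):
        c,s=np.cos(v[2]),np.sin(v[2]);return W@np.array([[c,s],[-s,c]])+v[:2]
    def cost(v):
        tot=0
        for z in zs:
            uv=np.array([proj(p,[a,b,z]) for a,b in pts(v)],np.float32)
            tot+=cv2.remap(g,uv[:,0].reshape(-1,1),uv[:,1].reshape(-1,1),cv2.INTER_LINEAR,borderValue=255).mean()
        return tot/len(zs)
    best=None
    for dx in (-6,0,6):
        for dy in (-6,0,6):
            r=minimize(cost,np.array(x0)+[dx,dy,0],method='Nelder-Mead',options=dict(initial_simplex=np.array(x0)+[dx,dy,0]+np.array([[0,0,0],[4,0,0],[0,4,0],[0,0,.04]]),xatol=.02,fatol=.01))
            if best is None or r.fun<best.fun: best=r
    return best
E
python3 - <<'E'
from fit import *; import pickle
p=pickle.load(open('w1.pkl','rb'))
c=onz(p,[296,135],12);a=onz(p,[222,150],12);b=onz(p,[371,122],12)
print(c,a,b); y=np.arctan2(-(a-b)[0],(a-b)[1])
r=fit_tray(p,[c[0],c[1],y]);print(r.x,r.fun)
r2=fit_tray(p,[c[0],c[1],y],(12.,8.));print(r2.x,r2.fun)
x,yy,t=r.x
cl=np.array([x,yy])-90*np.array([np.cos(t),np.sin(t)]);print('clip',cl,proj(p,[*cl,40]))
im=p['img'][:,:,::-1].copy();im=cv2.resize(im[40:280,150:440],None,fx=2.5,fy=2.5,interpolation=cv2.INTER_CUBIC)
def dr(P,col):
    u=(proj(p,P)-[150,40])*2.5+1;cv2.circle(im,tuple(int(k) for k in u),1,col,-1)
c_,s_=np.cos(t),np.sin(t)
for a,b in wall(None): dr([x+c_*a-s_*b,yy+s_*a+c_*b,12],(0,0,255))
for dy in(-46,-40,-34,34,40,46):
  for dx,z in((-14.5,60),(14.5,60),(0,40)):
    a,b=-90+dx,dy; dr([x+c_*a-s_*b,yy+s_*a+c_*b,z],(0,255,0))
cv2.imwrite('pics/fit1.png',im)
E
```

```text
[555.32566325 213.97760526  12.        ] [536.10363316 296.7000435   12.        ] [572.12152947 131.89896124  12.        ]
[5.53193524e+02 2.14167847e+02 2.13458935e-01] 76.77725982666016
[5.53112997e+02 2.14060126e+02 2.13392068e-01] 73.69557189941406
clip [465.23616258 195.10210396] [310.39082857 220.16328409]
```

View pics/fit1.png

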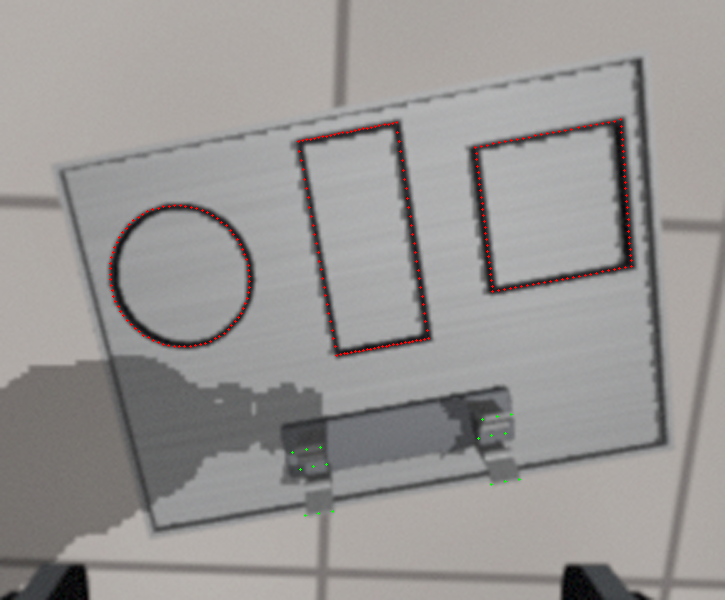

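Call:
{"op": "apply_moves", "data": {"increments": [[[-0.03,0.46,0,0,0,0,1],[-0.07,0.92,0,0,0,0,1]]]}}

```text
clock: 3.6
position: [495.8, 137.6, 303.7]
ee_rot: [1.0, 0.019, -0.0, 0.0]
contact_force: [0.3, -1.2, 0.3]
gripper_width: 85.7
```

Call:
{"op": "apply_moves", "data": {"increments": [[[-0.03,0.46,0,0,0,0,1],[-0.07,0.92,0,0,0,0,1]]]}}

```text
clock: 3.8
position: [491.9, 44.1, 304.1]
ee_rot: [1.0, 0.018, 0.0, -0.0]
contact_force: [2.2, -0.7, 0.8]
gripper_width: 85.5
```

Call:
{"op": "apply_moves", "data": {"increments": [[[-0.03,0.46,0,0,0,0,1],[-0.07,0.92,0,0,0,0,1]]]}}

```text
clock: 4.0
position: [488.2, -48.3, 304.3]
ee_rot: [1.0, 0.018, 0.0, -0.0]
contact_force: [0.7, 0.4, 0.1]
gripper_width: 85.5
```

Call:
{"op": "apply_moves", "data": {"increments": [[[-0.03,0.46,0,0,0,0,1],[-0.07,0.92,0,0,0,0,1]]]}}

```text
clock: 4.2
position: [484.6, -140.6, 304.3]
ee_rot: [1.0, 0.018, 0.0, 0.0]
contact_force: [0.3, 0.4, -0.1]
gripper_width: 85.2
```

Call:
{"op": "apply_moves", "data": {"increments": [[[-0.03,0.46,0,0,0,0,1],[-0.07,0.92,0,0,0,0,1],[-0.07,0.92,0,0,0,0,1],[-0.07,0.92,0,0,0,0,1]]]}}

```text
clock: 4.6
position: [480.9, -232.0, 303.6]
ee_rot: [1.0, 0.017, -0.0, -0.0]
contact_force: [-0.3, 0.3, -0.1]
gripper_width: 85.5
```

```bash
python3 - <<'E'
from h import *
p=shot('wrist','w2')
for l,z in [('block_mid',16),('stick_mid',16),('core_mid',16),('probe_mid',8),('big_block_mid',16),('drilled_core_mid',16)]:
    for m in arm.mark_of(l,p)[:2]: print(l,round(m['conf'],2),np.round(m['at'],1),np.round(onz(p,m['at'],z)[:2],1))
import pickle; pickle.dump(p,open('w2.pkl','wb'))
print(arm.read_state()['position'])
E
```

```text
block_mid 0.66 [403.7 106.3] [ 570.8 -363. ]
stick_mid 0.62 [282.3  72. ] [ 600.5 -231.1]
core_mid 0.69 [147.7 223.3] [428.9 -76.3]
probe_mid 0.56 [270.  218.7] [ 436.8 -221.9]
big_block_mid 0.79 [397.8 213.9] [ 450.1 -373. ]
drilled_core_mid 0.27 [273.2 219.1] [ 438.9 -225.9]
[ 481.460632   -230.18182722  304.11877195]
```

View pics/w2.png

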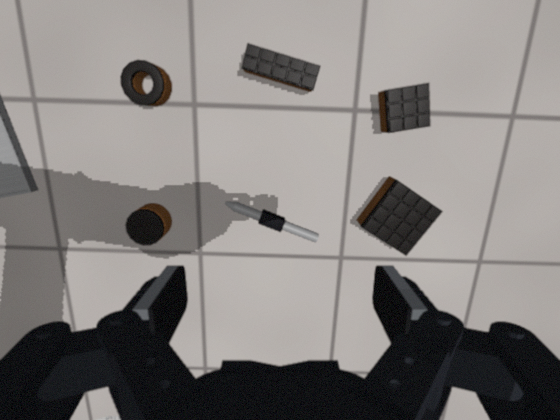

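```bash
cat > objs.py <<'E'
from h import *
def topface(p,box,z=32.,thr=95,sat=25,show=False):
    u0,v0,u1,v1=box;im=p['img'][v0:v1,u0:u1].astype(int)
    m=((im.max(2)<thr)&((im[:,:,0]-im[:,:,2])<sat)).astype(np.uint8)
    m=cv2.morphologyEx(m,cv2.MORPH_CLOSE,np.ones((3,3),np.uint8))
    m=cv2.morphologyEx(m,cv2.MORPH_OPEN,np.ones((3,3),np.uint8))
    n,l,s,_=cv2.connectedComponentsWithStats(m);k=1+np.argmax(s[1:,4]);m=(l==k)
    vs,us=np.nonzero(m);P=np.array([onz(p,(u+u0,v+v0),z)[:2] for u,v in zip(us,vs)],np.float32)
    r=cv2.minAreaRect(P);return r,P.mean(0),len(P),(m,u0,v0)
E
python3 - <<'E'
from objs import *; import pickle
p=pickle.load(open('w2.pkl','rb'));im=p['img'].copy()
for n,b in dict(block=(370,75,440,140),stick=(230,35,330,98),core=(118,195,180,252),drill=(112,52,180,112),big=(345,165,450,262)).items():
    r,mu,k,(m,u0,v0)=topface(p,b);print(n,np.round(r[0],1),np.round(r[1],1),round(r[2],1),mu,k)
    im[v0:v0+m.shape[0],u0:u0+m.shape[1]][m]=(255,0,255)
cv2.imwrite('pics/m2.png',im[:270,:,::-1])
for n,b in dict(sleeve=(255,205,290,235)).items():
    r,mu,k,_=topface(p,b,16,80);print(n,np.round(r[0],1),np.round(r[1],1),round(r[2],1),mu,k)
E
```

```text
block [ 568.3 -360.6] [42.2 45.1] 10.9 [ 568.6274  -360.55182] 1873
stick [ 601.9 -228.4] [74.9 25.8] 75.9 [ 602.0533  -228.21107] 2083
core [429.4 -78.6] [43.  44.4] 40.9 [429.74078 -78.65887] 1139
drill [583.7 -89.7] [42.4 42.8] 86.1 [584.1503   -89.868256] 1188
big [ 449.6 -369.6] [68.8 65.2] 58.6 [ 450.3605  -369.96112] 3227
sleeve [ 437.9 -223.8] [29.8 18.3] 70.2 [ 437.8373  -223.63188] 354
```

View pics/m2.png

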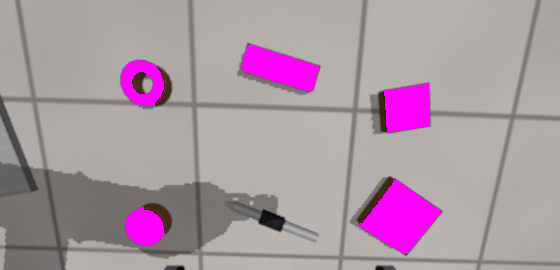

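```bash
cat > plan.py <<'E'
import numpy as np, sys, json
from bench import arm
from scipy.spatial.transform import Rotation as R
def cur():
    s=arm.read_state();Q=R.from_quat(s['ee_rot']).as_matrix();return np.array(s['position']),np.arctan2(Q[1,0],Q[0,0]),s
def plan(*wps,start=None):
    p,psi,s=cur()
    if start is not None: p,psi=np.array(start[:3],float),start[3]
    print('now',np.round(p,1),round(psi,4),'w',round(s['gripper_width'],1),'tilt',np.round(R.from_quat(s['ee_rot']).as_matrix()[:,2],4),'t',s['clock'])
    for w in wps:
        q=np.array(w[:3],float);f=w[3]
        dpsi=(f-psi+np.pi)%(2*np.pi)-np.pi if len(w)<5 else f-psi
        d=q-p; n=1
        while True:
            ok=True;pp=psi;out=[]
            for i in range(n):
                x=np.array([np.cos(pp),np.sin(pp)]);y=np.array([np.sin(pp),-np.cos(pp)])
                st=d/n;v=[st[:2]@x/100,st[:2]@y/100,-st[2]/100,0,0,-dpsi/n/.5]
                if max(map(abs,v))>1: ok=False
                out.append((np.round(v,3).tolist(),int(np.ceil(max(np.linalg.norm(st)/50,abs(dpsi/n)/.148)-1e-6))));pp+=dpsi/n
            if ok: break
            n+=1
        print('->',w)
        for o in out: print('   ',o)
        p=q;psi=f
E
python3 -c "
from plan import *
plan((568.4,-360.6,170,.19),(568.4,-360.6,82,.19))"
```

```text
now [ 481.5 -230.2  304.1] 0.038 w 85.5 tilt [ 3.e-04 -0.e+00 -1.e+00] t 4.95
-> (568.4, -360.6, 170, 0.19)
    ([0.41, 0.668, 0.671, 0.0, 0.0, -0.152], 3)
    ([0.358, 0.697, 0.671, 0.0, 0.0, -0.152], 3)
-> (568.4, -360.6, 82, 0.19)
    ([0.0, 0.0, 0.88, 0.0, 0.0, -0.0], 2)
```

Call:
{"op": "apply_moves", "data": {"increments": [[[0.41,0.668,0.671,0,0,-0.152,1],[0.41,0.668,0.671,0,0,-0.152,1],[0.41,0.668,0.671,0,0,-0.152,1]]]}}

```text
clock: 5.25
position: [524.7, -297.4, 230.0]
ee_rot: [0.998, 0.055, -0.005, -0.002]
contact_force: [-1.0, 0.3, -0.5]
gripper_width: 85.3
```

Call:
{"op": "apply_moves", "data": {"increments": [[[0.358,0.697,0.671,0,0,-0.152,1],[0.358,0.697,0.671,0,0,-0.152,1],[0.358,0.697,0.671,0,0,-0.152,1],[0.358,0.697,0.671,0,0,-0.152,1],[0.358,0.697,0.671,0,0,-0.152,1]]]}}

```text
clock: 5.75
position: [568.4, -361.0, 171.9]
ee_rot: [0.996, 0.095, 0.001, 0.001]
contact_force: [-0.4, 0.3, 0.1]
gripper_width: 85.3
```

```bash
python3 - <<'E'
from plan import *
from h import shot
shot('wrist','w3')
plan((568.4,-360.6,82,.19))
E
```

```text
now [ 568.4 -360.9  172.6] 0.1896 w 85.4 tilt [ 0.0037 -0.0016 -1.    ] t 5.8
-> (568.4, -360.6, 82, 0.19)
    ([0.0, -0.003, 0.906, 0.0, 0.0, -0.001], 2)
```

View pics/w3.png

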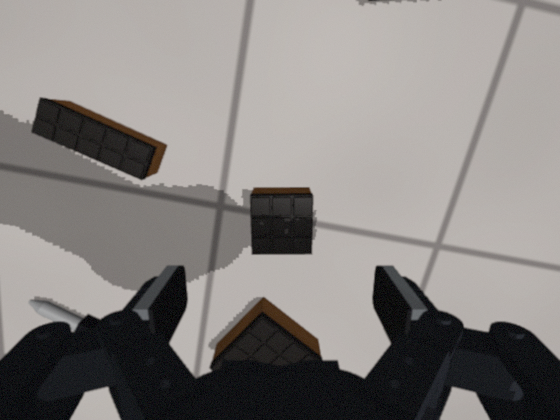

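Call:
{"op": "apply_moves", "data": {"increments": [[[0,0,0.5,0,0,0,1],[0,0,0.88,0,0,0,1],[0,0,0.88,0,0,0,1],[0,0,0.88,0,0,0,1]]]}}

```text
clock: 6.2
position: [568.8, -361.5, 84.3]
ee_rot: [0.995, 0.095, 0.001, 0.001]
contact_force: [2.0, -0.2, 0.1]
gripper_width: 85.4
```

Call:
{"op": "apply_moves", "data": {"increments": [[[0,0,0,0,0,0,-1],[0,0,0,0,0,0,-1],[0,0,0,0,0,0,-1],[0,0,0,0,0,0,-1],[0,0,0,0,0,0,-1],[0,0,0,0,0,0,-1]]]}}

```text
clock: 6.8
position: [569.2, -362.1, 84.2]
ee_rot: [0.996, 0.094, 0.002, 0.001]
contact_force: [0.2, 0.9, 6.2]
gripper_width: 42.6
```

```bash
python3 - <<'E'
from plan import *
from h import shot
shot('wrist','w4')
plan((568.4,-360.6,150,.19))
E
```

```text
now [ 569.2 -362.1   84.2] 0.1889 w 42.9 tilt [ 0.0035 -0.0018 -1.    ] t 6.85
-> (568.4, -360.6, 150, 0.19)
    ([-0.005, -0.017, -0.658, 0.0, 0.0, -0.002], 2)
```

View pics/w4.png

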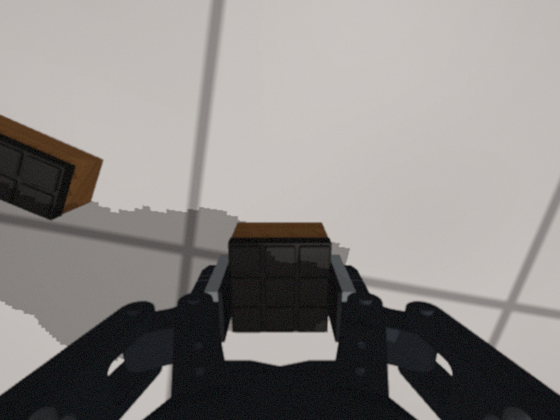

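```bash
python3 - <<'E'
from plan import *
plan((569,-362,140,.19),(571.2,131,140,.2135))
E
```

```text
now [ 569.2 -362.1   84.2] 0.1889 w 42.9 tilt [ 0.0035 -0.0018 -1.    ] t 6.85
-> (569, -362, 140, 0.19)
    ([-0.001, -0.002, -0.558, 0.0, 0.0, -0.002], 2)
-> (571.2, 131, 140, 0.2135)
    ([0.191, -0.967, -0.0, 0.0, 0.0, -0.009], 2)
    ([0.195, -0.967, -0.0, 0.0, 0.0, -0.009], 2)
    ([0.2, -0.966, -0.0, 0.0, 0.0, -0.009], 2)
    ([0.204, -0.965, -0.0, 0.0, 0.0, -0.009], 2)
    ([0.209, -0.964, -0.0, 0.0, 0.0, -0.009], 2)
```

Call:
{"op": "apply_moves", "data": {"increments": [[[0,0,-0.28,0,0,0,-1],[0,0,-0.56,0,0,0,-1],[0,0,-0.56,0,0,0,-1]]]}}

```text
clock: 7.15
position: [570.2, -362.9, 142.9]
ee_rot: [0.996, 0.094, 0.004, 0.003]
contact_force: [0.5, -0.2, 0.0]
gripper_width: 42.6
```

Call:
{"op": "apply_moves", "data": {"increments": [[[0.1,-0.48,0,0,0,-0.009,-1],[0.19,-0.967,0,0,0,-0.009,-1]]]}}

```text
clock: 7.35
position: [568.1, -263.2, 137.5]
ee_rot: [0.996, 0.094, 0.0, -0.0]
contact_force: [1.1, 1.3, -0.8]
gripper_width: 42.6
```

Call:
{"op": "apply_moves", "data": {"increments": [[[0.1,-0.48,0,0,0,-0.009,-1],[0.195,-0.967,0,0,0,-0.009,-1]]]}}

```text
clock: 7.55
position: [568.7, -163.0, 137.6]
ee_rot: [0.995, 0.098, 0.0, -0.0]
contact_force: [1.3, 1.1, -0.0]
gripper_width: 43.0
```

Call:
{"op": "apply_moves", "data": {"increments": [[[0.1,-0.48,0,0,0,-0.009,-1],[0.2,-0.966,0,0,0,-0.009,-1]]]}}

```text
clock: 7.75
position: [569.4, -64.0, 137.7]
ee_rot: [0.995, 0.101, 0.0, -0.0]
contact_force: [0.9, 0.4, -0.7]
gripper_width: 42.8
```

Call:
{"op": "apply_moves", "data": {"increments": [[[0.1,-0.48,0,0,0,-0.009,-1],[0.204,-0.965,0,0,0,-0.009,-1]]]}}

```text
clock: 7.95
position: [570.0, 34.6, 137.7]
ee_rot: [0.995, 0.103, -0.0, -0.0]
contact_force: [0.2, 0.7, 0.3]
gripper_width: 42.8
```

Call:
{"op": "apply_moves", "data": {"increments": [[[0.1,-0.48,0,0,0,-0.009,-1],[0.209,-0.964,0,0,0,-0.009,-1],[0.209,-0.964,0,0,0,-0.009,-1],[0.209,-0.964,0,0,0,-0.009,-1],[0.209,-0.964,0,0,0,-0.009,-1]]]}}

```text
clock: 8.45
position: [570.8, 130.6, 137.4]
ee_rot: [0.994, 0.105, -0.001, 0.0]
contact_force: [0.0, -0.2, -0.6]
gripper_width: 42.8
```

```bash
python3 - <<'E'
from plan import *
from h import shot
shot('wrist','w5')
plan((571.2,131,91,.2135))
E
```

```text
now [571.  130.2 137.5] 0.2091 w 42.7 tilt [-8.e-04 -3.e-04 -1.e+00] t 8.5
-> (571.2, 131, 91, 0.2135)
    ([0.004, -0.007, 0.465, 0.0, 0.0, -0.009], 1)
```

View pics/w5.png

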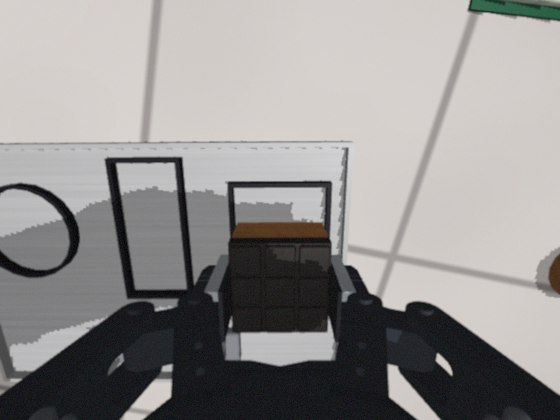

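Call:
{"op": "apply_moves", "data": {"increments": [[[0,0,0.3,0,0,0,-1],[0,-0.005,0.45,0,0,-0.008,-1],[0,-0.005,0.485,0,0,-0.008,-1],[0,-0.005,0.485,0,0,-0.008,-1]]]}}

```text
clock: 8.9
position: [571.0, 130.4, 89.2]
ee_rot: [0.994, 0.106, -0.001, 0.0]
contact_force: [1.1, -0.3, -0.1]
gripper_width: 42.5
```

Call:
{"op": "apply_moves", "data": {"increments": [[[0,0,0.01,0,0,0,-1],[0,0,0.02,0,0,0,-1],[0,0,0.02,0,0,0,-1]]]}}

```text
clock: 9.2
position: [571.6, 131.3, 88.2]
ee_rot: [0.994, 0.107, 0.001, 0.0]
contact_force: [-0.0, -2.7, 4.7]
gripper_width: 42.7
```

```bash
python3 - <<'E'
from plan import *
from h import shot
shot('wrist','w6')
plan((571.2,131,88,.2135))
print(cur()[2]['contact_force'])
E
```

```text
now [571.6 131.3  88.2] 0.2145 w 42.6 tilt [ 1.1e-03 -2.0e-04 -1.0e+00] t 9.25
-> (571.2, 131, 88, 0.2135)
    ([-0.005, 0.002, 0.002, 0.0, 0.0, 0.002], 1)
[-0.45465876 -2.90214659  5.41720868]
```

View pics/w6.png

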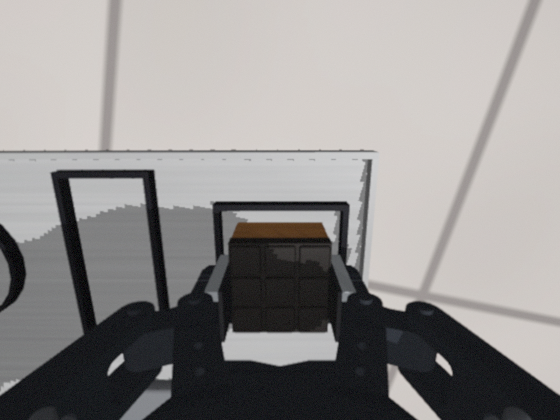

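Call:
{"op": "apply_moves", "data": {"increments": [[[0,0,0,0,0,0,0.4],[0,0,0,0,0,0,0.4],[0,0,0,0,0,0,0.4],[0,0,-0.1,0,0,0,0.4],[0,0,-0.5,0,0,0,1],[0,0,-0.8,0,0,0,1],[0,0,-0.8,0,0,0,1],[0,0,-0.8,0,0,0,1]]]}}

```text
clock: 10.05
position: [571.2, 132.1, 168.5]
ee_rot: [0.994, 0.107, 0.001, -0.001]
contact_force: [-0.4, 0.0, 0.1]
gripper_width: 85.4
```

```bash
python3 - <<'E'
from plan import *
from h import shot
shot('wrist','w7')
plan((602,-228.3,180,-.246))
E
```

```text
now [570.7 131.8 167.2] 0.2144 w 85.5 tilt [-4.e-04  3.e-04 -1.e+00] t 10.1
-> (602, -228.3, 180, -0.246)
    ([-0.115, 0.896, -0.032, 0.0, 0.0, 0.23], 2)
    ([-0.011, 0.904, -0.032, 0.0, 0.0, 0.23], 2)
    ([0.093, 0.899, -0.032, 0.0, 0.0, 0.23], 2)
    ([0.195, 0.882, -0.032, 0.0, 0.0, 0.23], 2)
```

View pics/w7.png

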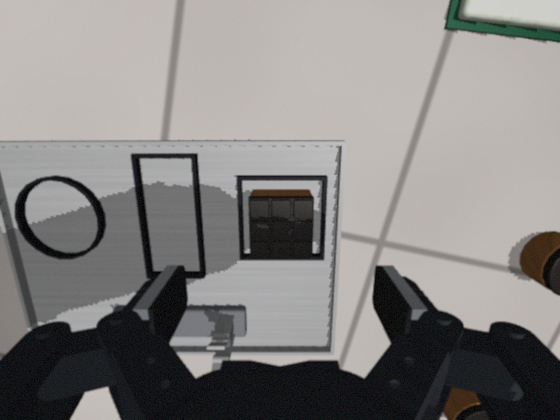

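```bash
python3 - <<'E'
from plan import *
plan((602,-228.3,180,-1.817))
E
```

```text
now [570.7 131.8 167.2] 0.2144 w 85.5 tilt [-4.e-04  3.e-04 -1.e+00] t 10.1
-> (602, -228.3, 180, -1.817)
    ([-0.092, 0.717, -0.026, 0.0, 0.0, 0.813], 3)
    ([0.199, 0.695, -0.026, 0.0, 0.0, 0.813], 3)
    ([0.457, 0.56, -0.026, 0.0, 0.0, 0.813], 3)
    ([0.641, 0.334, -0.026, 0.0, 0.0, 0.813], 3)
    ([0.721, 0.053, -0.026, 0.0, 0.0, 0.813], 3)
```

Call:
{"op": "apply_moves", "data": {"increments": [[[-0.03,0.24,-0.01,0,0,0.27,1],[-0.06,0.48,-0.02,0,0,0.54,1],[-0.092,0.717,-0.026,0,0,0.813,1]]]}}

```text
clock: 10.4
position: [576.7, 59.1, 168.3]
ee_rot: [0.995, -0.098, -0.001, 0.001]
contact_force: [-0.0, -1.0, -0.3]
gripper_width: 85.4
```

Call:
{"op": "apply_moves", "data": {"increments": [[[0.07,0.23,-0.01,0,0,0.27,1],[0.13,0.46,-0.02,0,0,0.54,1],[0.199,0.695,-0.026,0,0,0.813,1]]]}}

```text
clock: 10.7
position: [582.9, -13.1, 170.9]
ee_rot: [0.955, -0.297, -0.001, 0.001]
contact_force: [-0.0, -0.0, 0.4]
gripper_width: 85.7
```

Call:
{"op": "apply_moves", "data": {"increments": [[[0.15,0.19,-0.01,0,0,0.27,1],[0.3,0.37,-0.02,0,0,0.54,1],[0.457,0.56,-0.026,0,0,0.813,1]]]}}

```text
clock: 11.0
position: [589.2, -85.1, 173.5]
ee_rot: [0.875, -0.484, -0.001, 0.001]
contact_force: [0.3, 0.3, 0.2]
gripper_width: 85.3
```

Call:
{"op": "apply_moves", "data": {"increments": [[[0.21,0.11,-0.01,0,0,0.27,1],[0.43,0.22,-0.02,0,0,0.54,1],[0.641,0.334,-0.026,0,0,0.813,1]]]}}

```text
clock: 11.3
position: [595.4, -157.1, 176.0]
ee_rot: [0.759, -0.651, -0.001, 0.001]
contact_force: [0.6, 0.1, -0.9]
gripper_width: 84.9
```

Call:
{"op": "apply_moves", "data": {"increments": [[[0.24,0.02,-0.01,0,0,0.27,1],[0.48,0.04,-0.02,0,0,0.54,1],[0.721,0.053,-0.026,0,0,0.813,1],[0.721,0.053,-0.026,0,0,0.813,1],[0.721,0.053,-0.026,0,0,0.813,1],[0.721,0.053,-0.026,0,0,0.813,1]]]}}

```text
clock: 11.9
position: [601.9, -227.5, 179.2]
ee_rot: [-0.615, 0.788, 0.001, -0.001]
contact_force: [-0.0, 0.4, -0.0]
gripper_width: 85.2
```

```bash
python3 - <<'E'
from plan import *
from h import shot
import pickle
p=shot('wrist','w8');pickle.dump(p,open('w8.pkl','wb'))
plan((602,-228.3,84,-1.817))
E
```

```text
now [ 602.  -227.4  179.6] -1.8162 w 85.5 tilt [-1.4e-03  3.0e-04 -1.0e+00] t 11.95
-> (602, -228.3, 84, -1.817)
    ([0.009, -0.002, 0.956, 0.0, 0.0, 0.002], 2)
```

View pics/w8.png

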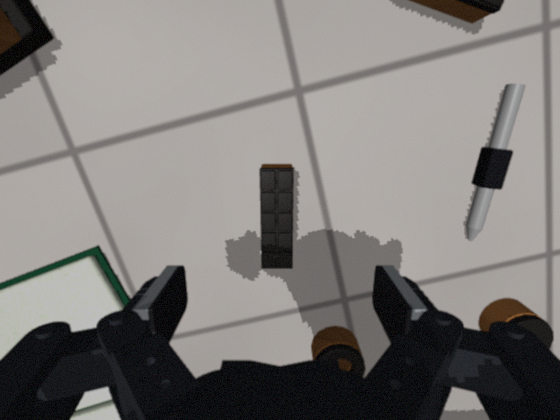

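Call:
{"op": "apply_moves", "data": {"increments": [[[0,0,0.5,0,0,0,1],[0.005,0,0.95,0,0,0,1],[0.005,0,0.95,0,0,0,1],[0.005,0,0.95,0,0,0,-1],[0.005,0,0.95,0,0,0,-1],[0.005,0,0.95,0,0,0,-1],[0.005,0,0.95,0,0,0,-1],[0.005,0,0.95,0,0,0,-1],[0.005,0,0.95,0,0,0,-1],[0.005,0,0.95,0,0,0,-1]]]}}

```text
clock: 12.95
position: [603.4, -228.9, 87.5]
ee_rot: [-0.615, 0.789, -0.002, 0.001]
contact_force: [-1.0, 1.0, 6.5]
gripper_width: 22.4
```

```bash
python3 - <<'E'
from plan import *
from h import shot
p=shot('wrist','w9')
plan((602,-228.3,140,-1.817),(553.2,214.1,140,-2.928))
E
```

```text
now [ 603.4 -228.8   87.5] -1.8171 w 23.0 tilt [ 0.0036 -0.001  -1.    ] t 13.0
-> (602, -228.3, 140, -1.817)
    ([-0.002, 0.015, -0.525, 0.0, 0.0, -0.0], 2)
-> (553.2, 214.1, 140, -2.928)
    ([-0.834, 0.31, -0.0, 0.0, 0.0, 0.444], 2)
    ([-0.745, 0.487, -0.0, 0.0, 0.0, 0.444], 2)
    ([-0.62, 0.639, -0.0, 0.0, 0.0, 0.444], 2)
    ([-0.464, 0.76, -0.0, 0.0, 0.0, 0.444], 2)
    ([-0.285, 0.843, -0.0, 0.0, 0.0, 0.444], 2)
```

View pics/w9.png

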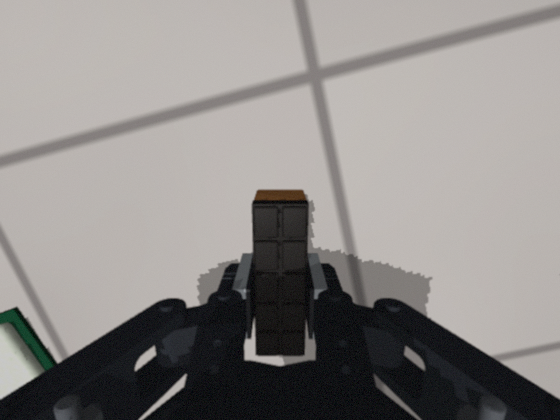

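Call:
{"op": "apply_moves", "data": {"increments": [[[0,0,-0.26,0,0,0,-1],[0,0,-0.525,0,0,0,-1],[0,0,-0.525,0,0,0,-1]]]}}

```text
clock: 13.3
position: [604.3, -229.2, 142.3]
ee_rot: [-0.615, 0.789, -0.003, 0.003]
contact_force: [0.4, 0.1, 1.4]
gripper_width: 22.5
```

Call:
{"op": "apply_moves", "data": {"increments": [[[-0.42,0.15,0,0,0,0.22,-1],[-0.834,0.31,0,0,0,0.444,-1]]]}}

```text
clock: 13.5
position: [591.9, -140.3, 137.3]
ee_rot: [-0.52, 0.854, 0.0, 0.0]
contact_force: [0.9, 0.5, -0.2]
gripper_width: 22.4
```

Call:
{"op": "apply_moves", "data": {"increments": [[[-0.37,0.24,0,0,0,0.22,-1],[-0.745,0.487,0,0,0,0.444,-1]]]}}

```text
clock: 13.7
position: [582.0, -50.4, 137.3]
ee_rot: [-0.423, 0.906, 0.0, -0.0]
contact_force: [-0.2, 0.1, -0.6]
gripper_width: 22.9
```

Call:
{"op": "apply_moves", "data": {"increments": [[[-0.31,0.32,0,0,0,0.22,-1],[-0.62,0.639,0,0,0,0.444,-1]]]}}

```text
clock: 13.9
position: [572.2, 38.3, 137.4]
ee_rot: [-0.321, 0.947, 0.0, -0.0]
contact_force: [0.9, 0.3, -0.5]
gripper_width: 22.7
```

Call:
{"op": "apply_moves", "data": {"increments": [[[-0.23,0.38,0,0,0,0.22,-1],[-0.464,0.76,0,0,0,0.444,-1]]]}}

```text
clock: 14.1
position: [562.5, 126.8, 137.4]
ee_rot: [-0.214, 0.977, 0.0, -0.0]
contact_force: [1.3, -0.5, -0.6]
gripper_width: 22.3
```

Call:
{"op": "apply_moves", "data": {"increments": [[[-0.14,0.42,0,0,0,0.22,-1],[-0.285,0.843,0,0,0,0.444,-1],[-0.285,0.843,0,0,0,0.444,-1],[-0.285,0.843,0,0,0,0.444,-1],[-0.285,0.843,0,0,0,0.444,-1]]]}}

```text
clock: 14.6
position: [553.2, 212.8, 137.3]
ee_rot: [-0.107, 0.994, -0.0, -0.001]
contact_force: [0.5, 0.4, -0.4]
gripper_width: 22.5
```

```bash
python3 - <<'E'
from plan import *
from h import shot
p=shot('wrist','w10')
plan((553.2,214.1,93,-2.928))
E
```

```text
now [553.4 212.5 137.4] -2.9288 w 22.7 tilt [-9.e-04 -5.e-04 -1.e+00] t 14.65
-> (553.2, 214.1, 93, -2.928)
    ([-0.002, 0.016, 0.444, 0.0, 0.0, -0.002], 1)
```

View pics/w10.png

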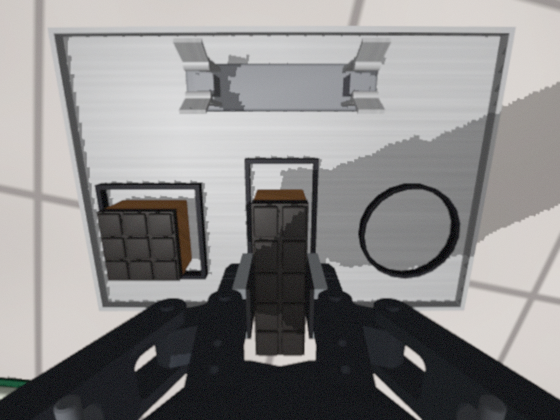

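Call:
{"op": "apply_moves", "data": {"increments": [[[0,0.01,0.3,0,0,0,-1],[0,0.016,0.43,0,0,0,-1],[0,0.016,0.43,0,0,0,-1],[0,0.016,0.43,0,0,0,-1]]]}}

```text
clock: 15.05
position: [553.5, 214.7, 94.8]
ee_rot: [-0.106, 0.994, -0.0, -0.0]
contact_force: [-0.8, -0.9, 0.2]
gripper_width: 22.7
```

Call:
{"op": "apply_moves", "data": {"increments": [[[0,0,0.01,0,0,0,-1],[0,0,0.02,0,0,0,-1],[0,0,0.02,0,0,0,-1]]]}}

```text
clock: 15.35
position: [553.2, 215.3, 93.0]
ee_rot: [-0.107, 0.994, 0.0, 0.0]
contact_force: [0.4, -0.1, -0.2]
gripper_width: 22.0
```

Call:
{"op": "apply_moves", "data": {"increments": [[[0,0,0.01,0,0,0,-1],[0,0,0.02,0,0,0,-1],[0,0,0.02,0,0,0,-1]]]}}

```text
clock: 15.65
position: [553.3, 215.4, 91.4]
ee_rot: [-0.107, 0.994, -0.0, 0.0]
contact_force: [-2.3, -0.2, 4.3]
gripper_width: 22.8
```

```bash
python3 - <<'E'
from plan import *
from h import shot
import pickle
p=shot('wrist','w11');pickle.dump(p,open('w11.pkl','wb'))
plan((553.2,214.1,91,-2.928))
print(cur()[2]['contact_force'])
E
```

```text
now [553.3 215.4  91.4] -2.9274 w 22.5 tilt [ 4.e-04  1.e-04 -1.e+00] t 15.7
-> (553.2, 214.1, 91, -2.928)
    ([0.004, -0.012, 0.004, 0.0, 0.0, 0.001], 1)
[-1.72583192 -0.65170078  5.22008275]
```

View pics/w11.png

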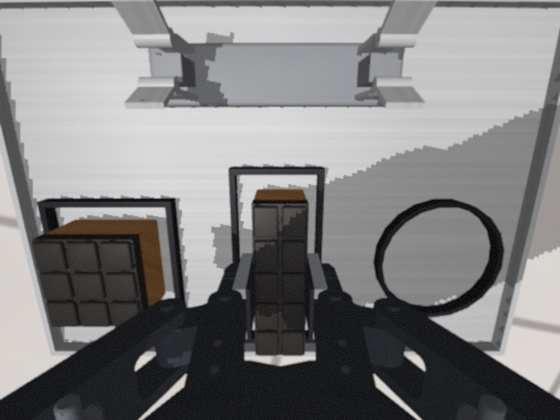

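Call:
{"op": "apply_moves", "data": {"increments": [[[0,0,0,0,0,0,0],[0,0,0,0,0,0,0],[0,0,0,0,0,0,0],[0,0,-0.1,0,0,0,0],[0,0,-0.5,0,0,0,1],[0,0,-0.9,0,0,0,1],[0,0,-0.9,0,0,0,1],[0,0,-0.9,0,0,0,1]]]}}

```text
clock: 16.5
position: [553.5, 215.5, 182.6]
ee_rot: [-0.107, 0.994, 0.001, 0.001]
contact_force: [-0.4, -0.8, -0.6]
gripper_width: 85.5
```

```bash
python3 - <<'E'
from plan import *
from h import shot
import pickle
p=shot('wrist','w12');pickle.dump(p,open('w12.pkl','wb'))
plan((429.5,-78.6,180,-2.928))
E
```

```text
now [552.9 215.2 181.1] -2.9281 w 85.8 tilt [ 2.e-04  6.e-04 -1.e+00] t 16.55
-> (429.5, -78.6, 180, -2.928)
    ([0.609, -0.87, 0.004, 0.0, 0.0, -0.0], 3)
    ([0.61, -0.87, 0.004, 0.0, 0.0, -0.0], 3)
    ([0.61, -0.87, 0.004, 0.0, 0.0, -0.0], 3)
```

View pics/w12.png

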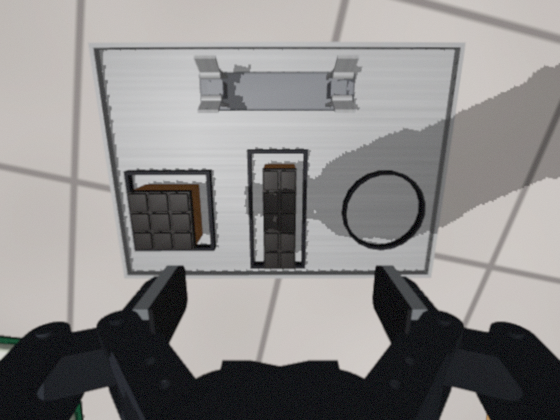

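Call:
{"op": "apply_moves", "data": {"increments": [[[0.3,-0.43,0,0,0,0,1],[0.609,-0.87,0,0,0,0,1],[0.609,-0.87,0,0,0,0,1]]]}}

```text
clock: 16.85
position: [508.2, 113.0, 178.8]
ee_rot: [-0.105, 0.994, -0.001, -0.004]
contact_force: [0.3, 0.1, -0.5]
gripper_width: 85.1
```

Call:
{"op": "apply_moves", "data": {"increments": [[[0.3,-0.43,0,0,0,0,1],[0.609,-0.87,0,0,0,0,1],[0.609,-0.87,0,0,0,0,1]]]}}

```text
clock: 17.15
position: [467.4, 15.8, 179.2]
ee_rot: [-0.105, 0.995, -0.0, -0.003]
contact_force: [1.1, -0.3, -0.2]
gripper_width: 85.8
```

Call:
{"op": "apply_moves", "data": {"increments": [[[0.3,-0.43,0,0,0,0,1],[0.609,-0.87,0,0,0,0,1],[0.609,-0.87,0,0,0,0,1],[0.609,-0.87,0,0,0,0,1],[0.609,-0.87,0,0,0,0,1]]]}}

```text
clock: 17.65
position: [430.8, -78.0, 180.5]
ee_rot: [-0.107, 0.994, -0.0, 0.0]
contact_force: [-0.3, -0.4, -0.2]
gripper_width: 85.3
```

```bash
python3 - <<'E'
from objs import *
from plan import *
import pickle
p=shot('wrist','w13')
plan((429.5,-78.6,84,-2.928))
m=arm.mark_of('core_mid',p)
for k in m[:2]: print(k['conf'],k['at'],onz(p,k['at'],16))
p=pickle.load(open('w12.pkl','rb'))
from fit import *
r=fit_tray(p,[553.2,214.1,.2135]);print(r.x,r.fun)
r=fit_tray(pickle.load(open('w11.pkl','rb')),[553.2,214.1,.2135]);print(r.x,r.fun)
E
```

```text
now [430.9 -77.7 180.6] -2.9265 w 85.2 tilt [ 2.e-04 -1.e-04 -1.e+00] t 17.7
-> (429.5, -78.6, 84, -2.928)
    ([0.016, -0.006, 0.966, 0.0, 0.0, 0.003], 2)
0.84 [280.9, 214.8] [429.85937818 -77.38084175  16.        ]
[5.52265776e+02 2.13527494e+02 2.14912943e-01] 54.187355041503906
[5.51949446e+02 2.13043083e+02 2.09583266e-01] 43.5157585144043
```

View pics/w13.png

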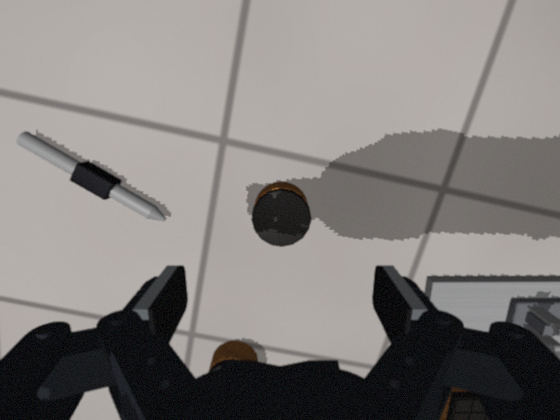

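Call:
{"op": "apply_moves", "data": {"increments": [[[0.01,0,0.5,0,0,0,1],[0.012,0,0.97,0,0,0,1],[0.012,0,0.97,0,0,0,1],[0.012,0,0.97,0,0,0,-1],[0.012,0,0.97,0,0,0,-1],[0.012,0,0.97,0,0,0,-1],[0.012,0,0.97,0,0,0,-1],[0.012,0,0.97,0,0,0,-1],[0.012,0,0.97,0,0,0,-1]]]}}

```text
clock: 18.65
position: [430.5, -78.4, 86.7]
ee_rot: [-0.107, 0.994, 0.0, 0.003]
contact_force: [-0.6, 1.7, 6.5]
gripper_width: 42.1
```

```bash
python3 - <<'E'
from plan import *
from h import shot
p=shot('wrist','w14')
t=.213; x,y=552.6-85*np.sin(t),213.7+85*np.cos(t)
q=cur()[0]
plan((q[0],q[1],145,-2.9265),(x,y,145,-2.928))
E
```

```text
now [430.5 -78.4  86.7] -2.927 w 42.1 tilt [ 0.0068  0.0011 -1.    ] t 18.7
-> (np.float64(430.48559512088855), np.float64(-78.40414109571225), 145, -2.9265)
    ([0.0, 0.0, -0.583, 0.0, 0.0, -0.001], 2)
-> (np.float64(534.6315907397754), np.float64(296.7790964602834), 145, -2.928)
    ([-0.455, 0.861, -0.0, 0.0, 0.0, 0.001], 2)
    ([-0.454, 0.861, -0.0, 0.0, 0.0, 0.001], 2)
    ([-0.454, 0.861, -0.0, 0.0, 0.0, 0.001], 2)
    ([-0.454, 0.861, -0.0, 0.0, 0.0, 0.001], 2)
```

View pics/w14.png

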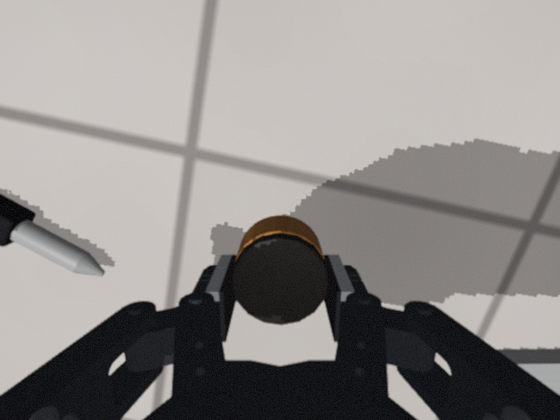

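Call:
{"op": "apply_moves", "data": {"increments": [[[0,0,-0.4,0,0,0,-1],[0,0,-0.8,0,0,0,-1],[0,0,-0.8,0,0,0,-1]]]}}

```text
clock: 19.0
position: [432.2, -78.4, 170.5]
ee_rot: [-0.107, 0.994, 0.0, 0.008]
contact_force: [0.7, -0.4, -0.0]
gripper_width: 42.1
```

Call:
{"op": "apply_moves", "data": {"increments": [[[-0.23,0.43,0,0,0,0,-1],[-0.455,0.861,0,0,0,0,-1]]]}}

```text
clock: 19.2
position: [455.3, 15.2, 166.0]
ee_rot: [-0.105, 0.994, 0.001, 0.003]
contact_force: [1.4, -0.7, -0.8]
gripper_width: 41.8
```

Call:
{"op": "apply_moves", "data": {"increments": [[[-0.23,0.43,0,0,0,0,-1],[-0.455,0.861,0,0,0,0,-1]]]}}

```text
clock: 19.4
position: [481.5, 110.6, 165.6]
ee_rot: [-0.107, 0.994, 0.001, 0.002]
contact_force: [0.8, -0.6, -0.7]
gripper_width: 42.0
```

Call:
{"op": "apply_moves", "data": {"increments": [[[-0.23,0.43,0,0,0,0,-1],[-0.455,0.861,0,0,0,0,-1]]]}}

```text
clock: 19.6
position: [507.6, 204.6, 165.5]
ee_rot: [-0.107, 0.994, 0.001, 0.001]
contact_force: [0.9, -0.6, -0.7]
gripper_width: 41.6
```

Call:
{"op": "apply_moves", "data": {"increments": [[[-0.23,0.43,0,0,0,0,-1],[-0.455,0.861,0,0,0,0,-1],[-0.455,0.861,0,0,0,0,-1],[-0.455,0.861,0,0,0,0,-1],[-0.455,0.861,0,0,0,0,-1]]]}}

```text
clock: 20.1
position: [533.1, 295.3, 164.4]
ee_rot: [-0.106, 0.994, 0.0, -0.0]
contact_force: [0.3, 0.1, -1.0]
gripper_width: 41.7
```

```bash
python3 - <<'E'
from plan import *
from h import shot
p=shot('wrist','w15')
plan((534.6,296.8,93,-2.928))
E
```

```text
now [533.2 295.  164.4] -2.929 w 41.7 tilt [ 0.e+00  3.e-04 -1.e+00] t 20.15
-> (534.6, 296.8, 93, -2.928)
    ([-0.017, 0.014, 0.714, 0.0, 0.0, -0.002], 2)
```

View pics/w15.png

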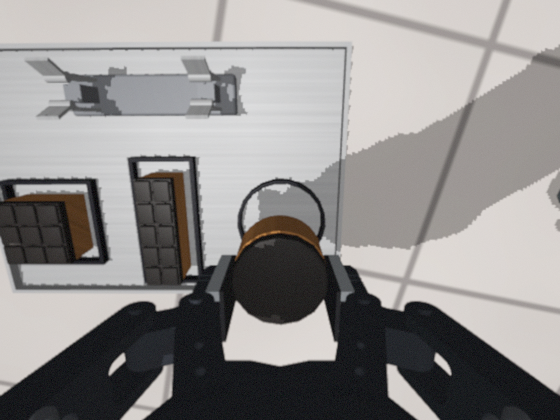

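Call:
{"op": "apply_moves", "data": {"increments": [[[-0.017,0.014,0.4,0,0,0,-1],[-0.017,0.014,0.7,0,0,0,-1],[-0.017,0.014,0.7,0,0,0,-1],[-0.017,0.014,0.7,0,0,0,-1]]]}}

```text
clock: 20.55
position: [535.3, 297.2, 94.4]
ee_rot: [-0.106, 0.994, -0.0, -0.0]
contact_force: [0.8, 1.2, 0.0]
gripper_width: 42.4
```

Call:
{"op": "apply_moves", "data": {"increments": [[[0,0,0.01,0,0,0,-1],[0,0,0.02,0,0,0,-1],[0,0,0.02,0,0,0,-1]]]}}

```text
clock: 20.85
position: [535.3, 298.3, 92.9]
ee_rot: [-0.107, 0.994, 0.001, 0.001]
contact_force: [0.1, 1.1, -0.7]
gripper_width: 42.2
```

Call:
{"op": "apply_moves", "data": {"increments": [[[0,0,0.01,0,0,0,-1],[0,0,0.02,0,0,0,-1],[0,0,0.02,0,0,0,-1]]]}}

```text
clock: 21.15
position: [534.9, 298.1, 89.6]
ee_rot: [-0.107, 0.994, -0.0, -0.0]
contact_force: [0.2, -0.4, -0.6]
gripper_width: 41.9
```

```bash
python3 - <<'E'
from plan import *
from h import shot
p=shot('wrist','w16')
plan((534.6,296.8,91,-2.928))
print(cur()[2]['contact_force'])
E
```

```text
now [535.  298.1  89.6] -2.9278 w 42.0 tilt [-2.e-04 -1.e-04 -1.e+00] t 21.2
-> (534.6, 296.8, 91, -2.928)
    ([0.006, -0.012, -0.014, 0.0, 0.0, 0.0], 1)
[ 0.09366915 -0.65511034  0.31526254]
```

View pics/w16.png

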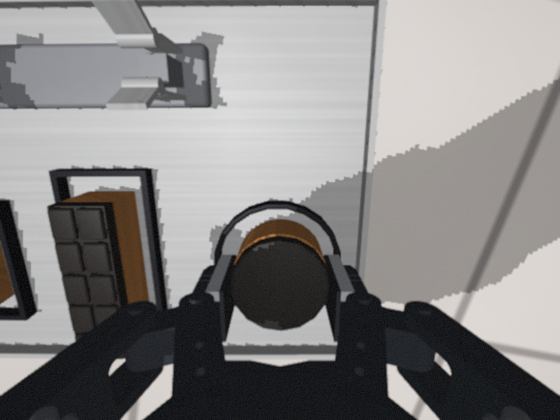

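Call:
{"op": "apply_moves", "data": {"increments": [[[0,0,0.005,0,0,0,-1],[0,0,0.01,0,0,0,-1],[0,0,0.01,0,0,0,-1]]]}}

```text
clock: 21.5
position: [535.0, 298.1, 88.6]
ee_rot: [-0.107, 0.994, -0.0, -0.0]
contact_force: [1.6, 0.2, -0.5]
gripper_width: 41.7
```

Call:
{"op": "apply_moves", "data": {"increments": [[[0,0,0.005,0,0,0,-1],[0,0,0.01,0,0,0,-1],[0,0,0.01,0,0,0,-1]]]}}

```text
clock: 21.8
position: [535.1, 298.1, 87.8]
ee_rot: [-0.107, 0.994, -0.0, 0.0]
contact_force: [0.3, 1.0, 0.8]
gripper_width: 41.7
```

Call:
{"op": "apply_moves", "data": {"increments": [[[0,0,0.005,0,0,0,-1],[0,0,0.01,0,0,0,-1],[0,0,0.01,0,0,0,-1]]]}}

```text
clock: 22.1
position: [535.2, 298.2, 87.6]
ee_rot: [-0.107, 0.994, 0.0, 0.0]
contact_force: [-1.2, -1.2, 5.0]
gripper_width: 41.7
```

Contact is firm, so the core is on the tray floor. Next: release, rise and check.

Call:
{"op": "apply_moves", "data": {"increments": [[[0,0,0,0,0,0,0.4],[0,0,0,0,0,0,0.4],[0,0,0,0,0,0,0.4],[0,0,-0.1,0,0,0,0.4],[0,0,-0.5,0,0,0,1],[0,0,-0.95,0,0,0,1],[0,0,-0.95,0,0,0,1],[0,0,-0.95,0,0,0,1]]]}}

```text
clock: 22.9
position: [535.4, 298.5, 183.9]
ee_rot: [-0.107, 0.994, 0.001, 0.002]
contact_force: [-0.6, 0.2, 0.1]
gripper_width: 85.6
```

```bash
python3 - <<'E'
from plan import *
from h import shot
import pickle
p=shot('wrist','w17');pickle.dump(p,open('w17.pkl','wb'))
for psi in (1.225-np.pi,1.225): plan((437.9,-223.7,180,psi,1))
E
```

```text
now [534.8 298.  182.3] -2.9281 w 85.2 tilt [ 3.e-04  9.e-04 -1.e+00] t 22.95
-> (437.9, -223.7, 180, -1.916592653589793, 1)
    ([0.41, -0.979, 0.005, 0.0, 0.0, -0.405], 3)
    ([0.599, -0.876, 0.005, 0.0, 0.0, -0.405], 3)
    ([0.763, -0.738, 0.005, 0.0, 0.0, -0.405], 3)
    ([0.895, -0.57, 0.005, 0.0, 0.0, -0.405], 3)
    ([0.991, -0.378, 0.005, 0.0, 0.0, -0.405], 3)
now [534.8 298.  182.3] -2.9281 w 85.2 tilt [ 3.e-04  9.e-04 -1.e+00] t 22.95
-> (437.9, -223.7, 180, 1.225, 1)
    ([0.228, -0.544, 0.003, 0.0, 0.0, -0.923], 4)
    ([0.446, -0.385, 0.003, 0.0, 0.0, -0.923], 4)
    ([0.571, -0.146, 0.003, 0.0, 0.0, -0.923], 4)
    ([0.577, 0.123, 0.003, 0.0, 0.0, -0.923], 4)
    ([0.461, 0.367, 0.003, 0.0, 0.0, -0.923], 4)
    ([0.25, 0.534, 0.003, 0.0, 0.0, -0.923], 4)
    ([-0.014, 0.589, 0.003, 0.0, 0.0, -0.923], 4)
    ([-0.275, 0.521, 0.003, 0.0, 0.0, -0.923], 4)
    ([-0.479, 0.344, 0.003, 0.0, 0.0, -0.923], 4)
```

View pics/w17.png

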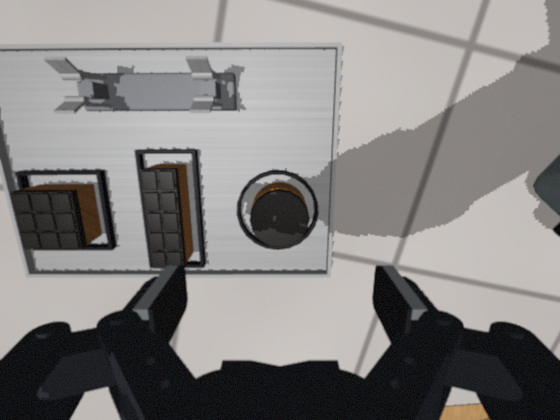

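Call:
{"op": "apply_moves", "data": {"increments": [[[0.2,-0.49,0,0,0,-0.2,1],[0.41,-0.979,0,0,0,-0.405,1],[0.41,-0.979,0,0,0,-0.405,1]]]}}

```text
clock: 23.25
position: [512.9, 189.0, 179.9]
ee_rot: [-0.205, 0.979, -0.001, -0.003]
contact_force: [-0.3, 0.0, 0.9]
gripper_width: 85.6
```

Call:
{"op": "apply_moves", "data": {"increments": [[[0.3,-0.44,0,0,0,-0.2,1],[0.599,-0.876,0,0,0,-0.405,1],[0.599,-0.876,0,0,0,-0.405,1]]]}}

```text
clock: 23.55
position: [493.7, 85.3, 180.3]
ee_rot: [-0.303, 0.953, -0.0, -0.003]
contact_force: [0.5, 0.7, -0.4]
gripper_width: 85.7
```

Call:
{"op": "apply_moves", "data": {"increments": [[[0.38,-0.37,0,0,0,-0.2,1],[0.763,-0.738,0,0,0,-0.405,1],[0.763,-0.738,0,0,0,-0.405,1]]]}}

```text
clock: 23.85
position: [475.0, -18.3, 180.6]
ee_rot: [-0.398, 0.918, 0.0, -0.002]
contact_force: [0.2, 0.4, -0.2]
gripper_width: 85.5
```

Call:
{"op": "apply_moves", "data": {"increments": [[[0.45,-0.28,0,0,0,-0.2,1],[0.895,-0.57,0,0,0,-0.405,1],[0.895,-0.57,0,0,0,-0.405,1]]]}}

```text
clock: 24.15
position: [456.6, -122.2, 180.8]
ee_rot: [-0.488, 0.873, 0.001, -0.001]
contact_force: [0.9, 0.0, -0.9]
gripper_width: 85.2
```

Call:
{"op": "apply_moves", "data": {"increments": [[[0.5,-0.19,0,0,0,-0.2,1],[0.991,-0.378,0,0,0,-0.405,1],[0.991,-0.378,0,0,0,-0.405,1],[0.991,-0.378,0,0,0,-0.405,1],[0.991,-0.378,0,0,0,-0.405,1],[0.991,-0.378,0,0,0,-0.405,1]]]}}

```text
clock: 24.75
position: [439.0, -222.4, 181.6]
ee_rot: [-0.576, 0.817, 0.0, -0.0]
contact_force: [0.1, -0.1, -0.5]
gripper_width: 85.4
```

```bash
python3 - <<'E'
from objs import *
from plan import *
import pickle
p=shot('wrist','w18');pickle.dump(p,open('w18.pkl','wb'))
plan((437.9,-223.7,130,-1.917))
m=arm.mark_of('probe_mid',p)
for k in m[:2]: print(k['conf'],k['at'],onz(p,k['at'],8))
E
```

```text
now [ 439.  -222.3  181.7] -1.9133 w 85.8 tilt [-1.e-04  0.e+00 -1.e+00] t 24.8
-> (437.9, -223.7, 130, -1.917)
    ([0.017, 0.006, 0.517, 0.0, 0.0, 0.007], 2)
0.68 [288.2, 210.8] [ 432.00784334 -221.45806343    8.        ]
```

View pics/w18.png

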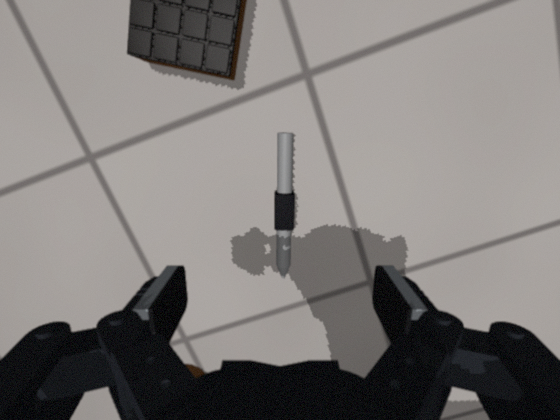

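```bash
python3 - <<'E'
from objs import *
from plan import *
import pickle
p=pickle.load(open('w18.pkl','rb'))
r,mu,k,_=topface(p,(265,180,305,240),16,80);print(np.round(r[0],1),np.round(r[1],1),round(r[2],1),mu,k)
a,b=onz(p,(286,135),13)[:2],onz(p,(284,272),8)[:2];d=a-b;print(a,b,(a+b)/2,np.linalg.norm(d),np.arctan2(d[1],d[0])+np.pi)
E
```

```text
[ 434.2 -224.3] [30.7 14.8] 70.1 [ 434.28064 -224.53636] 731
[ 414.04695521 -278.11776438] [ 453.24823357 -171.5079447 ] [ 433.64759439 -224.81285454] 113.58870488864756 1.2184339614014361
```

```bash
python3 - <<'E'
from plan import *
plan((434.3,-224.4,110,-1.919),(434.3,-224.4,76,-1.919))
E
```

```text
now [ 439.  -222.4  181.7] -1.9133 w 85.1 tilt [ 0.  0. -1.] t 24.85
-> (434.3, -224.4, 110, -1.919)
    ([0.034, 0.037, 0.717, 0.0, 0.0, 0.011], 2)
-> (434.3, -224.4, 76, -1.919)
    ([0.0, 0.0, 0.34, 0.0, 0.0, -0.0], 1)
```

Call:
{"op": "apply_moves", "data": {"increments": [[[0.034,0.037,0.4,0,0,0.011,1],[0.034,0.037,0.717,0,0,0.011,1],[0.034,0.037,0.717,0,0,0.011,1],[0.034,0.037,0.717,0,0,0.011,1]]]}}

```text
clock: 25.25
position: [434.5, -225.2, 110.3]
ee_rot: [-0.574, 0.819, -0.0, -0.0]
contact_force: [-0.1, -0.5, 0.8]
gripper_width: 85.5
```

```bash
python3 - <<'E'
from plan import *
from h import shot
p=shot('wrist','w19')
plan((434.3,-224.4,76,-1.919))
E
```

```text
now [ 435.1 -225.4  111.2] -1.9193 w 85.3 tilt [ 2.e-03 -8.e-04 -1.e+00] t 25.3
-> (434.3, -224.4, 76, -1.919)
    ([-0.007, 0.011, 0.352, 0.0, 0.0, -0.001], 1)
```

View pics/w19.png

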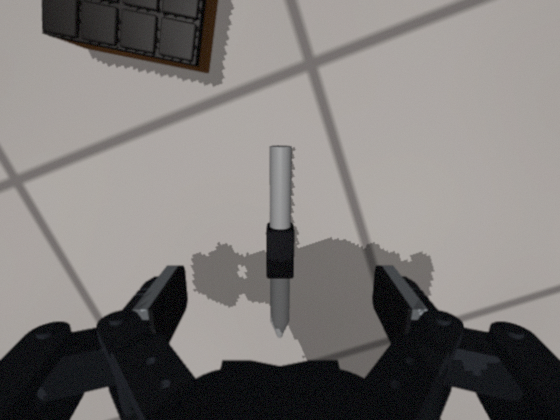

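Call:
{"op": "apply_moves", "data": {"increments": [[[0,0.005,0.2,0,0,0,1],[0,0.005,0.35,0,0,0,1],[0,0.005,0.35,0,0,0,1],[0,0.005,0.35,0,0,0,1]]]}}

```text
clock: 25.7
position: [434.5, -225.5, 76.5]
ee_rot: [-0.573, 0.819, -0.001, 0.001]
contact_force: [0.7, -0.8, -0.8]
gripper_width: 85.4
```

Call:
{"op": "apply_moves", "data": {"increments": [[[0,0,0,0,0,0,-1],[0,0,0,0,0,0,-1],[0,0,0,0,0,0,-1],[0,0,0,0,0,0,-1],[0,0,0,0,0,0,-1],[0,0,0,0,0,0,-1],[0,0,0,0,0,0,-1]]]}}

```text
clock: 26.4
position: [433.6, -225.5, 75.4]
ee_rot: [-0.573, 0.819, -0.0, 0.0]
contact_force: [-1.0, 0.1, 6.1]
gripper_width: 14.4
```

```bash
python3 - <<'E'
from plan import *
from h import shot
import pickle
p=shot('wrist','w20');pickle.dump(p,open('w20.pkl','wb'))
q=cur()
plan((q[0][0],q[0][1],170,q[1]))
E
```

```text
now [ 433.6 -225.5   75.4] -1.9205 w 14.3 tilt [ 5.e-04 -3.e-04 -1.e+00] t 26.45
-> (np.float64(433.6466522057332), np.float64(-225.48674408795225), 170, np.float64(-1.9204633606497394))
    ([0.0, 0.0, -0.946, 0.0, 0.0, -0.0], 2)
```

View pics/w20.png

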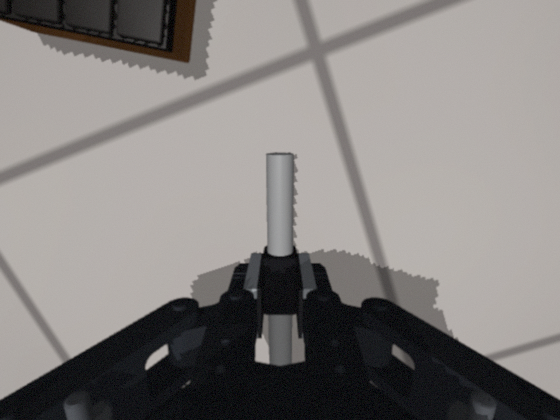

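```bash
python3 - <<'E'
from plan import *
from h import *
import pickle
p=pickle.load(open('w20.pkl','rb'));q,psi,s=cur()
u=np.array([np.cos(psi),np.sin(psi)])
e=onz(p,(280,154),14)[:2];print('end',(e-q[:2])@u,'->centre along tool x',(e-q[:2])@u-60, 'lateral',(e-q[:2])@[np.sin(psi),-np.cos(psi)])
s0=onz(p,(281,250),16)[:2];print('sleeve edge',(s0-q[:2])@u-15)
from fit import *
for f,z in(('w12.pkl',(12.,)),('w17.pkl',(12.,))):
    r=fit_tray(pickle.load(open(f,'rb')),[552.6,213.7,.213],z);print(f,r.x,r.fun)
    x,y,t=r.x;print(x-90*np.cos(t),y-90*np.sin(t))
t=.213;x,y=552.6-90*np.cos(t),213.7-90*np.sin(t)
for f in('w12','w17'):
    p=pickle.load(open(f+'.pkl','rb'))
    im=cv2.imread(f'pics/{f}.png')[30:150,0:400];im=cv2.resize(im,None,fx=2,fy=2,interpolation=cv2.INTER_CUBIC)
    for dy in(-46,-34,34,46):
      for dx,z in((-14.5,60),(14.5,60),(-4.5,45),(4.5,45)):
        c,s_=np.cos(t),np.sin(t);uv=(proj(p,[x+c*dx-s_*dy,y+s_*dx+c*dy,z])-[0,30])*2;cv2.circle(im,tuple(int(k) for k in uv),2,(0,0,255) if z==60 else (0,200,0),-1)
    cv2.imwrite(f'pics/clip_{f}.png',im)
E
```

```text
end 58.12084489253847 ->centre along tool x -1.8791551074615285 lateral 0.2577872303471307
sleeve edge 1.2795922749676798
w12.pkl [5.52265282e+02 2.13526899e+02 2.14922043e-01] 54.19044876098633
464.33590979814386 194.33248555875548
w17.pkl [5.52049996e+02 2.14364318e+02 2.14697191e-01] 50.03700637817383
464.1163106624847 195.18967568779766
```

View pics/clip_w12.png

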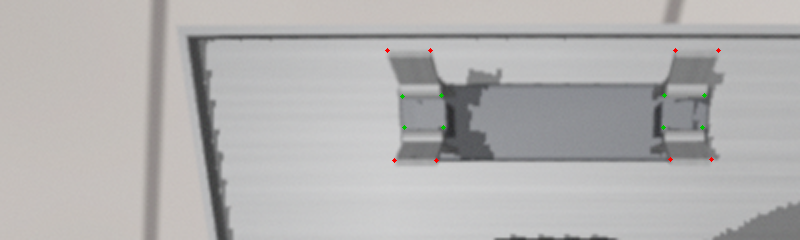

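View pics/clip_w17.png

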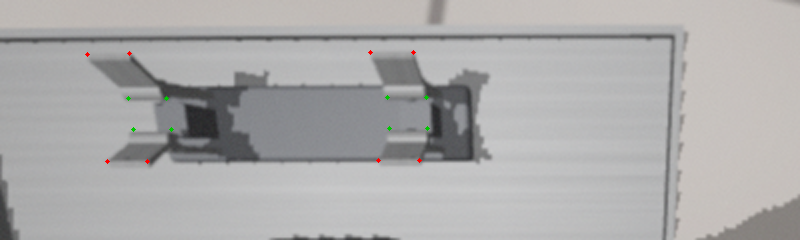

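```bash
python3 - <<'E'
from plan import *
q=cur()
plan((434,-225.5,170,q[1]),(464.6,194.7,170,-1.357))
E
```

```text
now [ 433.6 -225.5   75.4] -1.9205 w 14.3 tilt [ 5.e-04 -3.e-04 -1.e+00] t 26.45
-> (434, -225.5, 170, np.float64(-1.9204633606497394))
    ([-0.001, -0.003, -0.946, 0.0, 0.0, -0.0], 2)
-> (464.6, 194.7, 170, -1.357)
    ([-0.811, 0.23, -0.0, 0.0, 0.0, -0.225], 2)
    ([-0.831, 0.138, -0.0, 0.0, 0.0, -0.225], 2)
    ([-0.842, 0.043, -0.0, 0.0, 0.0, -0.225], 2)
    ([-0.841, -0.051, -0.0, 0.0, 0.0, -0.225], 2)
    ([-0.83, -0.146, -0.0, 0.0, 0.0, -0.225], 2)
```

Call:
{"op": "apply_moves", "data": {"increments": [[[0,0,-0.4,0,0,0,-1],[0,0,-0.8,0,0,0,-1],[0,0,-0.95,0,0,0,-1],[0,0,-0.95,0,0,0,-1]]]}}

```text
clock: 26.85
position: [434.5, -225.6, 172.2]
ee_rot: [-0.573, 0.819, -0.002, 0.002]
contact_force: [1.1, 0.7, -0.2]
gripper_width: 14.4
```

Call:
{"op": "apply_moves", "data": {"increments": [[[-0.4,0.12,0,0,0,-0.11,-1],[-0.811,0.23,0,0,0,-0.225,-1]]]}}

```text
clock: 27.05
position: [438.4, -141.1, 168.5]
ee_rot: [-0.618, 0.786, 0.001, -0.001]
contact_force: [0.8, 0.1, -0.6]
gripper_width: 14.3
```

Call:
{"op": "apply_moves", "data": {"increments": [[[-0.41,0.07,0,0,0,-0.11,-1],[-0.831,0.138,0,0,0,-0.225,-1]]]}}

```text
clock: 27.25
position: [444.7, -56.1, 168.4]
ee_rot: [-0.662, 0.75, 0.001, -0.001]
contact_force: [1.4, -1.0, -1.5]
gripper_width: 14.1
```

Call:
{"op": "apply_moves", "data": {"increments": [[[-0.42,0.02,0,0,0,-0.11,-1],[-0.842,0.043,0,0,0,-0.225,-1]]]}}

```text
clock: 27.45
position: [450.9, 28.1, 168.4]
ee_rot: [-0.703, 0.711, 0.001, -0.001]
contact_force: [0.9, 0.5, 0.0]
gripper_width: 14.3
```

Call:
{"op": "apply_moves", "data": {"increments": [[[-0.42,-0.02,0,0,0,-0.11,-1],[-0.841,-0.051,0,0,0,-0.225,-1]]]}}

```text
clock: 27.65
position: [457.0, 112.1, 168.3]
ee_rot: [0.742, -0.67, -0.001, 0.002]
contact_force: [0.3, 0.3, -0.4]
gripper_width: 14.4
```

Call:
{"op": "apply_moves", "data": {"increments": [[[-0.41,-0.07,0,0,0,-0.11,-1],[-0.83,-0.146,0,0,0,-0.225,-1],[-0.83,-0.146,0,0,0,-0.225,-1],[-0.83,-0.146,0,0,0,-0.225,-1],[-0.83,-0.146,0,0,0,-0.225,-1]]]}}

```text
clock: 28.15
position: [463.5, 193.8, 168.6]
ee_rot: [0.778, -0.629, -0.0, 0.002]
contact_force: [-0.1, -0.4, -0.0]
gripper_width: 14.4
```

```bash
python3 - <<'E'
from plan import *
from h import shot
import pickle
p=shot('wrist','w21');pickle.dump(p,open('w21.pkl','wb'))
plan((464.6,194.7,140,-1.357))
E
```

```text
now [463.7 193.6 169. ] -1.3597 w 13.9 tilt [-0.0021 -0.0014 -1.    ] t 28.2
-> (464.6, 194.7, 140, -1.357)
    ([-0.009, -0.011, 0.29, 0.0, 0.0, -0.005], 1)
```

View pics/w21.png

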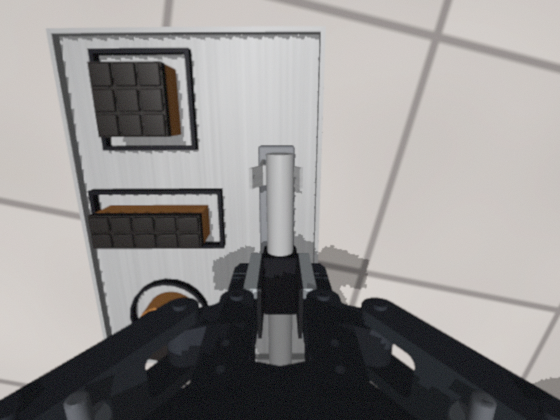

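Call:
{"op": "apply_moves", "data": {"increments": [[[-0.01,-0.015,0.15,0,0,-0.005,-1],[-0.01,-0.015,0.29,0,0,-0.005,-1],[-0.01,-0.015,0.29,0,0,-0.005,-1],[-0.01,-0.015,0.29,0,0,-0.005,-1]]]}}

```text
clock: 28.6
position: [465.7, 195.2, 141.0]
ee_rot: [0.779, -0.628, 0.0, 0.0]
contact_force: [-0.1, -0.0, 0.0]
gripper_width: 14.1
```

```bash
python3 - <<'E'
from plan import *
from h import shot
p=shot('wrist','w22')
plan((464.6,194.7,120,-1.357))
E
```

```text
now [465.9 195.6 141.5] -1.3567 w 14.4 tilt [ 6.e-04  2.e-04 -1.e+00] t 28.65
-> (464.6, 194.7, 120, -1.357)
    ([0.006, 0.015, 0.215, 0.0, 0.0, 0.001], 1)
```

View pics/w22.png

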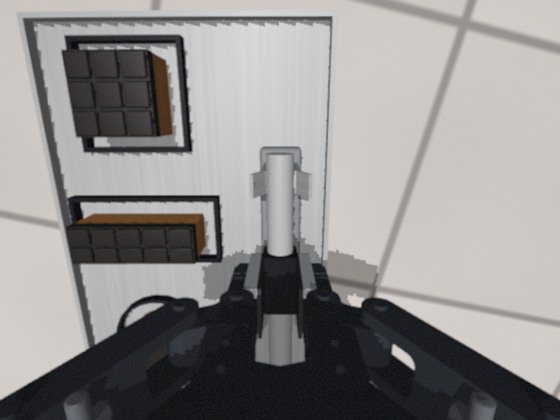

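Call:
{"op": "apply_moves", "data": {"increments": [[[0,0,0.07,0,0,0,-1],[0,0,0.14,0,0,0,-1],[0,0,0.2,0,0,0,-1],[0,0,0.2,0,0,0,-1]]]}}

```text
clock: 29.05
position: [465.1, 195.7, 119.9]
ee_rot: [0.779, -0.627, -0.0, 0.001]
contact_force: [-0.4, -0.5, -0.5]
gripper_width: 14.3
```

Call:
{"op": "apply_moves", "data": {"increments": [[[0,0,0.02,0,0,0,-1],[0,0,0.04,0,0,0,-1],[0,0,0.05,0,0,0,-1],[0,0,0.05,0,0,0,-1]]]}}

```text
clock: 29.45
position: [465.4, 195.9, 116.3]
ee_rot: [0.779, -0.627, -0.0, 0.0]
contact_force: [-2.3, -0.9, 3.6]
gripper_width: 14.6
```

Call:
{"op": "apply_moves", "data": {"increments": [[[0,0,0.02,0,0,0,-1],[0,0,0.04,0,0,0,-1],[0,0,0.05,0,0,0,-1],[0,0,0.05,0,0,0,-1]]]}}

```text
clock: 29.85
position: [465.3, 195.9, 110.8]
ee_rot: [0.779, -0.627, -0.0, 0.0]
contact_force: [-2.5, -0.3, 0.4]
gripper_width: 14.4
```

Call:
{"op": "apply_moves", "data": {"increments": [[[0,0,0.01,0,0,0,-1],[0,0,0.02,0,0,0,-1],[0,0,0.03,0,0,0,-1],[0,0,0.03,0,0,0,-1]]]}}

```text
clock: 30.25
position: [465.5, 196.0, 107.5]
ee_rot: [0.779, -0.627, -0.0, 0.0]
contact_force: [-0.8, 0.2, -2.2]
gripper_width: 14.2
```

Call:
{"op": "apply_moves", "data": {"increments": [[[0,0,0.01,0,0,0,-1],[0,0,0.015,0,0,0,-1],[0,0,0.015,0,0,0,-1]]]}}

```text
clock: 30.55
position: [465.6, 196.0, 107.3]
ee_rot: [0.779, -0.627, 0.0, 0.0]
contact_force: [-3.9, -1.8, 5.9]
gripper_width: 14.1
```

```bash
python3 - <<'E'
from plan import *
from h import shot
p=shot('wrist','w23')
plan((464.6,194.7,107,-1.357));print(cur()[2]['contact_force'])
E
```

```text
now [465.6 196.  107.3] -1.3555 w 14.3 tilt [ 1.e-04 -2.e-04 -1.e+00] t 30.6
-> (464.6, 194.7, 107, -1.357)
    ([0.011, 0.013, 0.003, 0.0, 0.0, 0.003], 1)
[-3.44582224 -1.00357355  5.76387631]
```

View pics/w23.png

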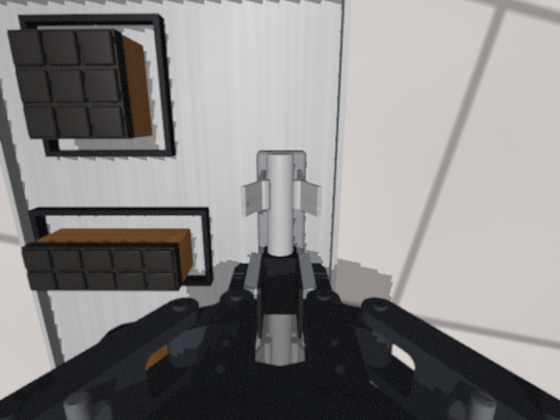

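Call:
{"op": "apply_moves", "data": {"increments": [[[0,0,0.01,0,0,0,-1],[0,0,0.015,0,0,0,-1],[0,0,0.015,0,0,0,-1]]]}}

```text
clock: 30.9
position: [465.6, 196.1, 107.2]
ee_rot: [0.779, -0.627, 0.0, 0.0]
contact_force: [-6.4, -1.8, 16.2]
gripper_width: 14.4
```

Call:
{"op": "apply_moves", "data": {"increments": [[[0,0,0,0,0,0,-0.2],[0,0,0,0,0,0,-0.2],[0,0,0,0,0,0,-0.2],[0,0,-0.05,0,0,0,-0.2],[0,0,-0.3,0,0,0,-0.2],[0,0,-0.7,0,0,0,0],[0,0,-1,0,0,0,0.5],[0,0,-1,0,0,0,1],[0,0,-1,0,0,0,1]]]}}

```text
clock: 31.8
position: [465.7, 196.2, 205.7]
ee_rot: [0.779, -0.627, 0.0, -0.001]
contact_force: [-0.4, -0.2, -0.3]
gripper_width: 83.5
```

Call:
{"op": "apply_moves", "data": {"increments": [[[-0.3,-0.2,-0.4,0,0,0,1],[-0.6,0,-0.5,0,0,0,1],[-0.6,0,-0.5,0,0,0,1],[-0.6,0,-0.5,0,0,0,1]]]}}

```text
clock: 32.2
position: [452.0, 254.8, 253.8]
ee_rot: [0.779, -0.627, -0.0, 0.001]
contact_force: [0.1, -0.6, -1.0]
gripper_width: 85.4
```

```bash
python3 - <<'E'
from plan import *
from h import *
import pickle
p=shot('wrist','w24');pickle.dump(p,open('w24.pkl','wb'))
t=shot('top','t24');s=shot('scene','s24')
a=t['img'][150:270,130:450,::-1];b=s['img'][110:320,110:460,::-1]
cv2.imwrite('pics/t24c.png',cv2.resize(a,None,fx=2.5,fy=2.5,interpolation=cv2.INTER_CUBIC))
cv2.imwrite('pics/s24c.png',cv2.resize(b,None,fx=2.2,fy=2.2,interpolation=cv2.INTER_CUBIC))
for l,z in [('block_mid',20),('stick_mid',20),('core_mid',20),('probe_mid',40)]:
    for m in arm.mark_of(l,p)[:1]: print(l,round(m['conf'],2),np.round(m['at'],1),np.round(onz(p,m['at'],z)[:2],1))
E
```

```text
stick_mid 0.98 [181.3 134.2] [554.  216.6]
core_mid 0.71 [188.9 217.8] [535.9 296.5]
probe_mid 0.6 [283.2 135.5] [461.  196.7]
```

View pics/w24.png

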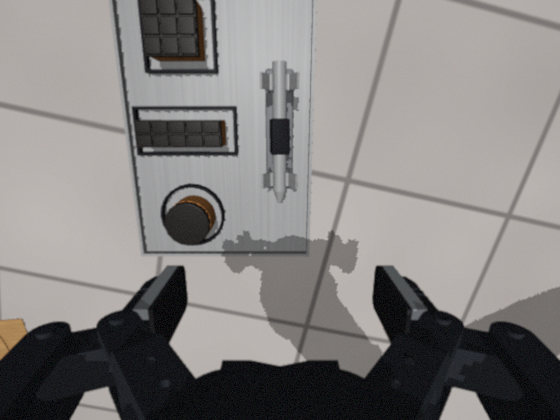

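View pics/s24c.png

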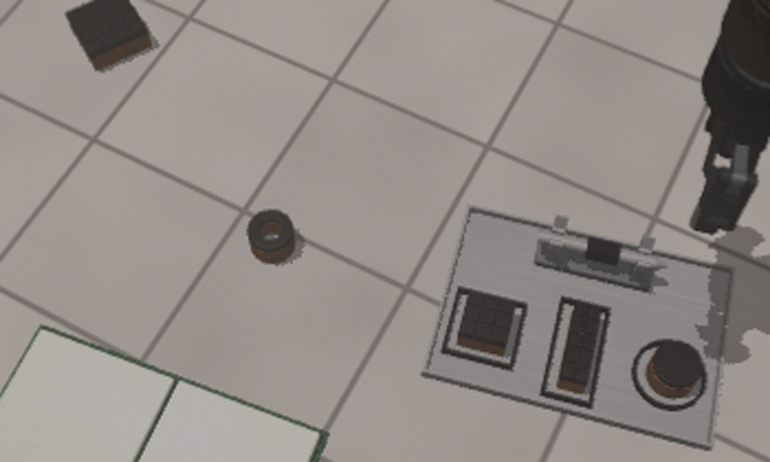

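```bash
python3 - <<'E'
from h import *
import pickle
p=pickle.load(open('w24.pkl','rb'))
t=.214;c,s=np.cos(t),np.sin(t);o=np.array([464.6,194.7])
for uv,n in(((279.3,61.5),'flat'),((280.5,202),'tip'),((280,119.5),'sl a'),((280,153.5),'sl b')):
    for z in(40,48):
        d=onz(p,uv,z)[:2]-o;print(n,z,np.round([d@[c,s],d@[-s,c]],1))
im=p['img'][40:215,220:330,::-1];cv2.imwrite('pics/z24.png',cv2.resize(im,None,fx=3.3,fy=3.3,interpolation=cv2.INTER_CUBIC))
E
```

```text
flat 40 [  0.4 -56.7]
flat 48 [  0.4 -55.4]
tip 40 [-0.8 62.7]
tip 48 [-0.8 60.7]
sl a 40 [ -0.3 -10.7]
sl a 48 [ -0.2 -10.7]
sl b 40 [-0.3 18.3]
sl b 48 [-0.3 17.5]
```

View pics/z24.png

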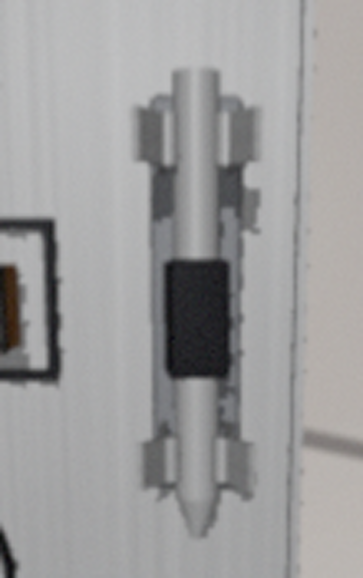

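View pics/t24c.png

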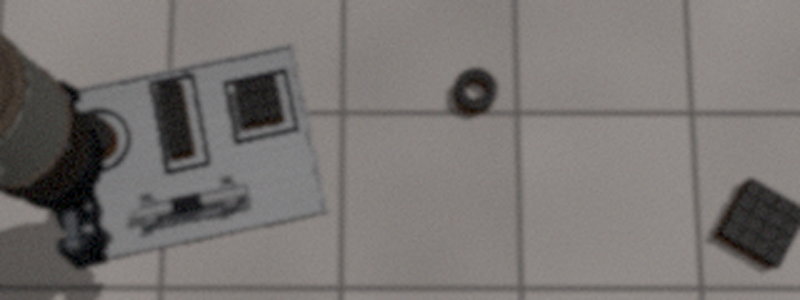

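```bash
python3 -c "
from bench import arm
print(arm.job_done()); print(arm.read_state()['clock'])"
```

```text
the job is handed in; nothing more can be done
None
the job is handed in; nothing more can be done
```

I placed the block, the stick and the core on the tray floor inside their own frames, in that order. I then pressed the probe into both clips and handed the job in at about 32 s, with the gripper clear.

**Last checks**
- **Frames:** the last wrist, scene and top pictures show all three pieces inside their frames, though the gripper partly hides the core in the top view. In the wrist picture the network placed the stick and core within about 3 mm of their frame centres. It did not report the block, so I judged that one by eye.
- **Probe:** it stopped at the expected home height. The force first fell as it snapped past the throat, then held at 16 N with no further movement. In the wrist picture the rod measures 119.4 mm taken at 40 mm height, which fits it lying level. It lies within 1 mm across the rail and about 3 mm off centre along it, with the sleeve between the clips.
- **Large block and drilled core:** the arm never touched either. In the pictures both are still lying on the bench.

**Disagreements:** the scene and top cameras differed by about 8 mm on the bench. Two wrist views of the probe differed by about 4 mm, and I used the closer one. The measured tool height was at times up to 3 mm off the commanded height, so I set each piece down on contact force.

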